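# Change over the load of a drying cabinet's slide-out tray

## Robot

A 6-joint arm with a two-finger parallel gripper is mounted at the origin on the work surface. World frame = base frame: x ahead of the robot, y to its left, z up, the work surface at z = 0. Lengths are in m, angles in rad, forces in N, time in s.
With the tool pointing down it reaches from about 0.25 to 0.725 m from the base axis. Payload 4 kg.
Tool frame: the origin (TCP) lies at the very end of the fingers, on their centre line; the grasp point (between the pads) lies 19 mm behind it; z points along the fingers, y is the direction in which the jaws open and shut (so a half turn about z gives the same grasp; the last joint's range is limited). The gripper opens to 85 mm and grips with 20 to 120 N. Pads are 22 mm wide; open, the fingers measure 114 mm over their backs; the gripper's body (76 mm by 85 mm) begins 54 mm behind the grasp point. The pads swing forward as they close: fully open they stand 13 mm farther back than shut.
Start: joints at [1.21, 0.241, 0.005, 1.335, 0, 1.571], TCP at [0.177, 0.468, 0.231] pointing down, gripper open.
Joint ranges: [-2.72, 2.72], [-1.05, 1.87], [-1.09, 1.28], [-1.99, 2.15], [-1.42, 1.44], [-3.14, 3.14]. Speed limits (rad/s): [2.79, 2.79, 3.14, 3.14, 3.14, 3.14].

## Interface

Orientations are given as a unit quaternion [x, y, z, w].
In Python, from workcell import bot gives the robot as it stands.
- The arm moves only by the shell command python3 -m crank 'ROWS'. ROWS is JSON, a list that holds one entry, the list of rows, each a list of 5 numbers: the shift along the tool's x, y, z in mm, then the turn about the tool's z in degrees, then the closure in counts, from 0 (fully open) to 255 (shut). In form: [[[tx, ty, tz, turn, grip], ...]]. A call has 1 to 12 rows; each row shifts and turns the pose as measured when the row begins, along the tool's axes as they then stand; what a row does not reach is not made up. A row lasts 1/8 s, in which the tool goes at most 62.5 mm and 10.7 degrees, less where a joint would pass 70% of its speed; a pose out of reach is approached as far as the arm can. A call is refused whole if a number of a shift passes 62.5 or a number of a turn 10.7, either way. A call with a gripper value outside its range is refused whole. The fingers move at their own pace and stop on an object; the grip force is fixed at half the most. Time passes only in rows, so rows that do not move let the fingers close. It gives the time, the measured TCP pose, the force and the opening at its end, in the units of the state.
- bot.get_obs(): the state, without advancing time (a new reading comes with each control period).
- bot.camera(name): name is "scene" or "top" or "wrist"; returns a dict with "img" (400x640x3 uint8, blue, green, red), "depth" (400x640 float32, m along the optical axis (not along the pixel's ray), 0 where there is no reading), "fx", "fy", "cx", "cy" (pixels), "D" ([k1, k2, p1, p2, k3] as OpenCV has them; the pictures are not rectified), "R" (3x3) and "t" (3): a world point X has camera coordinates R X + t; the wrist camera has in their place "T_tool_cam" (4x4, takes a point from camera to tool coordinates, whose origin is the TCP and whose axes are the flange's). Camera axes: x right, y down, z forward; pixel columns grow to the right and rows downward; lengths in m; the calibration is good to about 2 mm. A picture is of the moment at which its call begins: read the wrist's pose just before it.
- bot.job_done(): hands the job in, once; it reports no verdict.
The state is a dict: "clock": time; "joint_pos": joint angles; "joint_vel": joint speeds; "tau": joint torques, N m; "eef_pos": TCP position; "tool_rot": TCP orientation; "ft_force": force on the tool from outside, world axes, zero at the start; "ft_torque": the same for the moment, N m; "grip_width": finger opening in m.
Only numpy, scipy, OpenCV 4.12 (cv2) and the standard library are available. Lean on these libraries where they do the work, as an engineer would, in place of code of your own. Each camera call takes 0.05 s, during which the arm holds its last target.

## Task

Pull the drying cabinet's tray out until it locks; take out any stepped cones that are in it and stand them upright on the round cork mat, leave any vase already in the tray in there, and stand every waiting terracotta vase upright in the tray too. Only when it is fully loaded, press the release button so the tray runs back, and push it fully home. Set the pots down rather than dropping them, and leave the bottle and the jar where they are.

Things in the scene. Friction and masses are not known exactly. Their poses are not given: they have to be found in the camera images.
- cabinet: Low grey steel drying cabinet, fixed: 250 mm deep (x), 280 wide (y), 145 tall, clear window in its roof. Origin at the centre of its underside; its -x axis points out of the open front towards the robot, z up; the front plane lies 125 mm from the origin. One tray runs in it on telescopic slides.
- tray (a joint): How far the tray is out along the cabinet's -x, m: 0 home (fascia against the cabinet front), starts 0 to 0.02. Return spring 27 N/m plus about 1 N friction resist pulling; a catch adds some 5 N from 0.14 to 0.17. Past 0.170 it snaps up and locks the tray out; end stop 0.178. When released the tray runs back slowly by itself but stops up to 0.05 short; push it the rest.
- tray_handle (a point): Grip point of the T handle on the tray's fascia; axes as the cabinet's. Stem 14 mm thick (y), 34 long (x, this point mid-way), 17 mm in front of the fascia; cross head 40 wide (y), 10 thick at its robot end. Both 70 tall, top 25 above this point, which is 105 mm above the table and 29 mm before the cabinet's front plane when home. Fascia 12 thick, 256 wide, top 125 mm above the table.
- tray_floor (a point): Centre of the tray's inner floor, moves with the tray, axes as the cabinet's; 30 mm above the table. The floor spans 100 mm either way in x (fascia at -x, rear wall at +x) and in y; side and rear walls are 30 mm high. Locked out, the part from x = -100 to +70 mm is clear of the roof, whose underside is 109 mm above the floor.
- release (a joint): How far the round release button is pressed down, m: 0 up, 0.010 fully down. Spring: about 2 N to start, 5.6 N fully down. Pressed beyond about 0.006 it frees the locked tray, which starts to run back at once. While the tray passes the catch on its way out the button dips by itself some 5 mm, then springs back up as it locks.
- release_top (a point): Centre of the top face of the release button: black, 24 mm across, on the roof near the front edge at the cabinet's -y side; unpressed its top is 157 mm above the table (12 mm above the roof). Press it straight down.
- grey_mat: Flush thin grey rectangular mat on the table, 200 x 220 mm, 1 mm thick, on which the vases wait. Origin in its centre. To the left or the right of the cabinet's run.
- cork_mat: Flush thin round cork mat on the table, 220 mm across, 1 mm thick, empty at the start, on the other side. Origin in its centre. No edge to hit: things on it stand at table height.
- vase1: Terracotta bottle-necked vase, upright, 90 mm tall: round body 52 mm across up to 36 mm high, then a shoulder and a neck 23 mm across from 50 mm to 90 mm. Origin at the centre of its underside, z up its axis. About 0.12 kg. 3 or 4 of vase1 to vase4 wait on the grey mat; absent ones read None.
- vase2: Terracotta bottle-necked vase, upright, 90 mm tall: round body 52 mm across up to 36 mm high, then a shoulder and a neck 23 mm across from 50 mm to 90 mm. Origin at the centre of its underside, z up its axis. About 0.12 kg. 3 or 4 of vase1 to vase4 wait on the grey mat; absent ones read None.
- vase3: Terracotta bottle-necked vase, upright, 90 mm tall: round body 52 mm across up to 36 mm high, then a shoulder and a neck 23 mm across from 50 mm to 90 mm. Origin at the centre of its underside, z up its axis. About 0.12 kg. 3 or 4 of vase1 to vase4 wait on the grey mat; absent ones read None.
- vase4: Terracotta bottle-necked vase, upright, 90 mm tall: round body 52 mm across up to 36 mm high, then a shoulder and a neck 23 mm across from 50 mm to 90 mm. Origin at the centre of its underside, z up its axis. About 0.12 kg. 3 or 4 of vase1 to vase4 wait on the grey mat; absent ones read None.
- vase5: Terracotta bottle-necked vase, upright, 90 mm tall: round body 52 mm across up to 36 mm high, then a shoulder and a neck 23 mm across from 50 mm to 90 mm. Origin at the centre of its underside, z up its axis. About 0.12 kg. If present it already stands in the tray at the start; else it reads None.
- cone1: White stepped cone, upright, 90 mm tall: three round steps 52, 44, 36 mm across up to 37 mm high, then a round stem 20 mm across to the top (free to grip from 52 mm up). Origin at the centre of its underside, z up its axis. About 0.12 kg. 0, 1 or 2 of them, anywhere, stand in the tray at the start (seen through the window); absent ones read None.
- cone2: White stepped cone, upright, 90 mm tall: three round steps 52, 44, 36 mm across up to 37 mm high, then a round stem 20 mm across to the top (free to grip from 52 mm up). Origin at the centre of its underside, z up its axis. About 0.12 kg. 0, 1 or 2 of them, anywhere, stand in the tray at the start (seen through the window); absent ones read None.
- glaze_bottle: Bystander, leave alone: round green glass bottle, 48 mm across, 130 mm tall, origin at the centre of its underside.
- slip_jar: Bystander, leave alone: squat blue jar with a white cap, 68 mm across, 75 mm tall, origin at the centre of its underside.
There are look-alikes about, which are no part of the job. Leave any turquoise look-alike of the vase2 alone.

How it is judged:
By the outcome, as a careful person would: the job done as asked, in the order asked, and still so for the second after the job is handed in, with the robot touching nothing.
Of vase1, vase2, vase3, vase4 only 3 to 4 are there at a start; the rules pass over those that are not, and their reading is None.
Of cone1, cone2, vase5 only 1 to 2 are there at a start; the rules pass over those that are not, and their reading is None.
At some moment in a run one of vase1, vase2, vase3, vase4, vase5, cone1, cone2 may be knocked a few centimetres aside while the robot is not near it.
It also fails if it takes over 210 s, if anything falls off the work surface, if the arm or the gripper's body presses on something with over 40 N, if the wrist force passes 120 N, or if a joint passes its speed limit or range.

## Working session

There is one attempt and no reset: what is moved stays moved. The work goes in short steps, Python scripts to look and compute and a shell command to move; the robot and the scene stay as the last step left them, time stands still between calls to the robot, and variables do not carry over. Pictures are saved under pics/ and viewed, and the job is handed in when it is done.

```bash
ls; mkdir -p pics
python3 - <<'E'
from workcell import bot
import cv2
o=bot.get_obs()
print({k:o[k] for k in("clock","eef_pos","tool_rot","grip_width","ft_force")})
for n in("scene","top","wrist"):
    c=bot.camera(n); cv2.imwrite(f"pics/{n}0.png",c["img"])
    print(n,c["fx"],c["fy"],c["cx"],c["cy"],c["D"],c.get("R"),c.get("t"),c.get("T_tool_cam"))
E
```

```text
pics
{'clock': 0.0, 'eef_pos': array([0.17629383, 0.46720008, 0.23039905]), 'tool_rot': array([ 1.79408794e-01,  9.83774035e-01, -1.04741980e-03, -1.88243917e-04]), 'grip_width': 0.08556152759571968, 'ft_force': array([-0.41849712, -0.48825572,  0.5975171 ])}
scene 403.97898615910844 403.97898615910844 320.3329723784016 195.64663578768653 [-0.0762619  0.         0.         0.         0.       ] [[-0.14642562 -0.98914478 -0.01233444]
 [-0.76975121  0.1217621  -0.62662355]
 [ 0.62132328 -0.08225929 -0.77922448]] [0.08288256 0.53317839 0.86608712] None
top 370.3501888178324 370.3501888178324 318.8939118834441 202.06925341007243 [-0.00088579  0.          0.          0.          0.        ] [[-0.02160006 -0.99971195  0.01046233]
 [-0.99728236  0.02080793 -0.07067472]
 [ 0.07043666 -0.01196048 -0.99744455]] [-0.00877548  0.59074345  0.98981429] None
wrist 359.7160642719539 359.7160642719539 314.84676145513475 201.15966903553866 [-0.01585395  0.          0.          0.          0.        ] None None [[-1.08315197e-03 -9.64676920e-01 -2.63433609e-01  6.70208454e-02]
 [ 9.99999357e-01 -9.56131563e-04 -6.10374746e-04  7.53317726e-05]
 [ 3.36937242e-04 -2.63434101e-01  9.64677335e-01 -1.43213091e-01]
 [ 0.00000000e+00  0.00000000e+00  0.00000000e+00  1.00000000e+00]]
```

View pics/scene0.png

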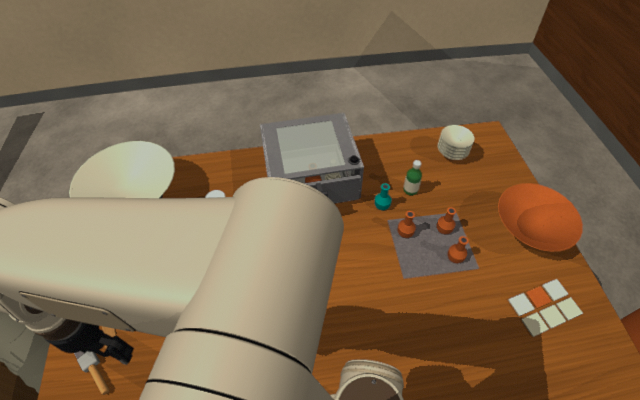

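View pics/top0.png

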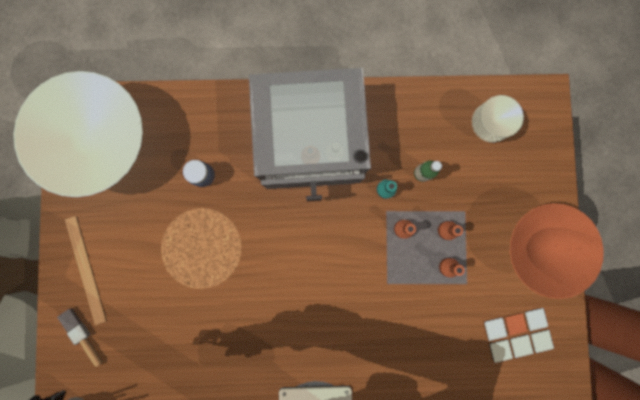

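View pics/wrist0.png

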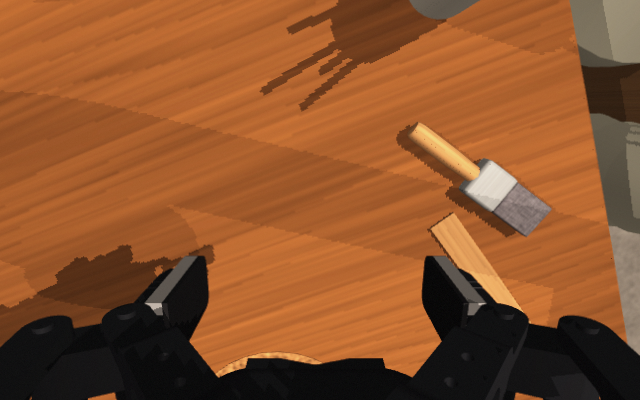

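The top view shows the cabinet at about (308,125) and its T handle at (314,190). The vase candidates are (405,229), (451,230) and (453,268), all terracotta on the grey mat. The turquoise look-alike at (388,188) is excluded, as are the orange bowl (557,250), the bottle (430,168) and the jar (197,172). The cork mat is at (201,248). Something terracotta shows through the window at (311,153), and something white at (336,150). Next I'll check a close crop.

```bash
cat > h.py <<'E'
from workcell import bot
import cv2, numpy as np
from scipy.spatial.transform import Rotation as Ro
def cam(n):
    o=bot.get_obs(); c=bot.camera(n); c["D"]=np.array(c["D"],float)
    c["K"]=np.array([[c["fx"],0,c["cx"]],[0,c["fy"],c["cy"]],[0,0,1.]])
    if n=="wrist":
        T=np.eye(4);T[:3,:3]=Ro.from_quat(o["tool_rot"]).as_matrix();T[:3,3]=o["eef_pos"]
        W=T@np.array(c["T_tool_cam"]); c["R"]=W[:3,:3].T; c["t"]=-W[:3,:3].T@W[:3,3]
    c["R"]=np.array(c["R"]);c["t"]=np.array(c["t"]).ravel()
    return c
def ray(c,uv,z):
    p=cv2.undistortPoints(np.array(uv,float).reshape(-1,1,2),c["K"],c["D"]).reshape(-1,2)
    d=np.c_[p,np.ones(len(p))]@c["R"]; C=-c["R"].T@c["t"]
    s=(z-C[2])/d[:,2]; return C+d*s[:,None]
def proj(c,X):
    return cv2.projectPoints(np.array(X,float).reshape(-1,1,3),cv2.Rodrigues(c["R"])[0],c["t"],c["K"],c["D"])[0].reshape(-1,2)
def go(x,y,z,yaw=None):
    "tool-frame deltas (mm, deg) to target; yaw = world angle of tool y axis (mod 180), deg. shift is along tool axes as they stand now"
    o=bot.get_obs();R=Ro.from_quat(o["tool_rot"]).as_matrix()
    d=R.T@(np.array([x,y,z])-o["eef_pos"])*1000
    a=np.degrees(np.arctan2(R[1,1],R[0,1]))
    print("now",np.round(o["eef_pos"],4),"yaw_y %.1f"%a,"tilt",np.round(R[:,2],3),"d_tool",np.round(d,1),"t",round(o["clock"],2),"j",np.round(o["joint_pos"],2),"w",round(o["grip_width"],4),"F",np.round(o["ft_force"],1))
    if yaw is not None:
        t=(-(yaw-a)+90)%180-90   # tool z is down
        print("turn",round(t,1))
def save(c,name,box=None,s=1):
    im=c["img"] if box is None else c["img"][box[1]:box[3],box[0]:box[2]]
    cv2.imwrite("pics/"+name+".png",cv2.resize(im,None,fx=s,fy=s,interpolation=cv2.INTER_CUBIC))
def blobs(c,lo,hi,z,amin=15):
    hsv=cv2.cvtColor(c["img"],cv2.COLOR_BGR2HSV);m=cv2.inRange(hsv,lo,hi)
    n,l,s,ce=cv2.connectedComponentsWithStats(m)
    for i in range(1,n):
        if s[i,4]>=amin: print(s[i],np.round(ce[i],1),np.round(ray(c,ce[i],z)[0],4))
E
python3 - <<'E'
from h import *
c=cam("top"); save(c,"topA",(240,55,480,295),2.5)
s=cam("scene"); save(s,"sceneA",(240,100,500,290),3)
E
```

```text
(no output)
```

View pics/topA.png

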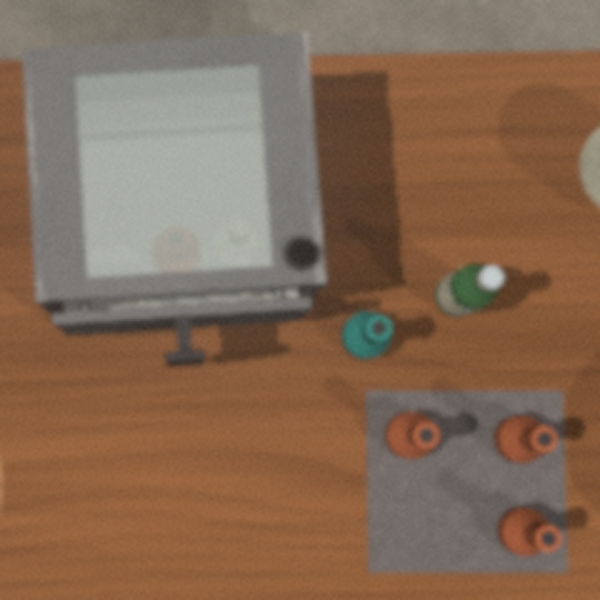

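View pics/sceneA.png

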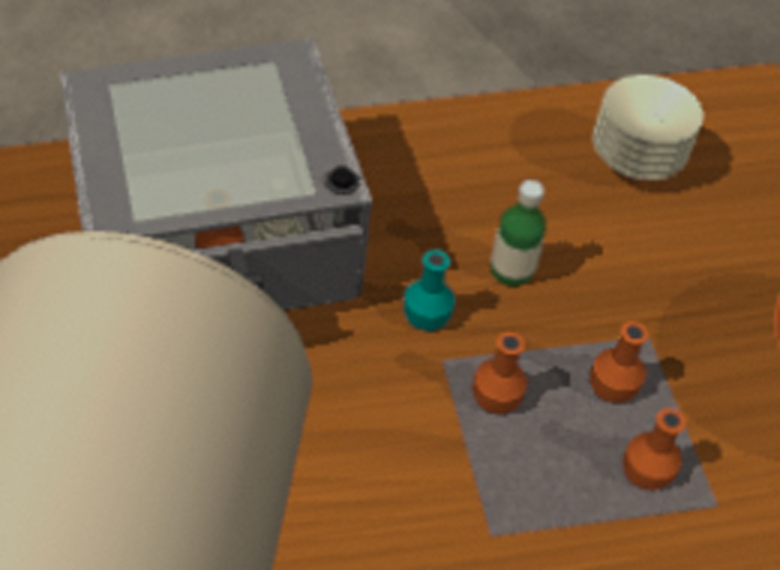

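The crop confirms three terracotta vases at crop px (425,435), (543,438) and (548,538), and the turquoise one at (378,328). Through the window I see a terracotta vase at (178,243) and a white cone at (237,238).

Run:
```python
from h import *
c=cam("top")
f=lambda p:(240+p[0]/2.5,55+p[1]/2.5)
P=ray(c,[f(p) for p in[(38,300),(325,285),(25,48),(307,35)]],.145);print(np.round(P,4))
print("widths",np.linalg.norm(P[0]-P[1]),np.linalg.norm(P[0]-P[2]))
print("centre",P.mean(0)); 
d=P[2]+P[3]-P[0]-P[1];print("x-axis yaw",np.degrees(np.arctan2(d[1],d[0])))
e=P[0]+P[2]-P[1]-P[3];print("y yaw-90",np.degrees(np.arctan2(e[1],e[0]))-90)
print("button",ray(c,[f((301,253))],.157), "T head ctr",ray(c,[f((185,357))],.13),"T stem fascia",ray(c,[f((183,322))],.13))
print("fascia ends",ray(c,[f((55,318)),f((310,303))],.125))
print("necks",ray(c,[f(p) for p in [(427,435),(544,439),(549,539)]],.09),"turq",ray(c,[f((379,327))],.09))
print("in tray vase,cone tops",ray(c,[f((177,238)),f((237,238))],.12))
print("jar",ray(c,[(195,172)],.075),"bottle",ray(c,[(436,166)],.13),"cork",ray(c,[(201.5,248)],0))
go(.4,0,.2,90)
```

```text
[[ 0.65    0.1317  0.145 ]
 [ 0.659  -0.1448  0.145 ]
 [ 0.899   0.1421  0.145 ]
 [ 0.9074 -0.1349  0.145 ]]
widths 0.276665705904443 0.24923284133671167
centre [ 0.77887619 -0.00147842  0.145     ]
x-axis yaw 2.3376141799802217
y yaw-90 1.8033050943657827
button [[ 0.68838438 -0.12101626  0.157     ]] T head ctr [[ 0.59339374 -0.00831527  0.13      ]] T stem fascia [[ 0.62773069 -0.00707109  0.13      ]]
fascia ends [[ 0.63483679  0.11841245  0.125     ]
 [ 0.64461709 -0.13252189  0.125     ]]
necks [[ 0.51223495 -0.25204127  0.09      ]
 [ 0.50560541 -0.37099819  0.09      ]
 [ 0.40508348 -0.37122523  0.09      ]] turq [[ 0.62334358 -0.20716456  0.09      ]]
in tray vase,cone tops [[ 0.71304752 -0.00280766  0.12      ]
 [ 0.71189159 -0.06247197  0.12      ]]
jar [[0.67132361 0.29835161 0.075     ]] bottle [[ 0.66562391 -0.30988855  0.13      ]] cork [[0.47191692 0.30428696 0.        ]]
now [0.1764 0.4676 0.231 ] yaw_y 69.3 tilt [-0.    -0.001 -1.   ] d_tool [-374.2 -358.6   31.3] t 0.3 j [ 1.21  0.24  0.    1.34 -0.    1.57] w 0.0856 F [ 0.8  0.1 -0.7]
turn -20.7
```

```bash
python3 -m crank '[[[-30,-40,0,-7.5,0],[-30,-40,0,-7.5,0],[-30,-40,0,-7.5,0],[-30,-40,0,0,0],[-30,-40,0,0,0],[-30,-40,0,0,0],[-30,-40,0,0,0],[-30,-40,0,0,0],[-30,-40,0,0,0],[-30,-40,0,0,0]]]'
python3 - <<'E'
from h import *
go(.615,-.008,.2,92)
c=cam("wrist");save(c,"w1");c=cam("top");save(c,"t1")
E
```

```text
clock: 1.55
eef_pos: [0.4675, 0.0527, 0.2316]
tool_rot: [-0.027, 1.0, 0.001, 0.002]
ft_force: [0.4, 1.2, 0.3]
grip_width: 0.0855
now [0.4675 0.0527 0.2316] yaw_y 93.1 tilt [ 0.005  0.002 -1.   ] d_tool [-143.9  -68.6   32.2] t 1.55 j [ 0.11  0.18 -0.07  1.31  0.    0.06] w 0.0855 F [0.4 1.2 0.3]
turn 1.1
```

View pics/w1.png

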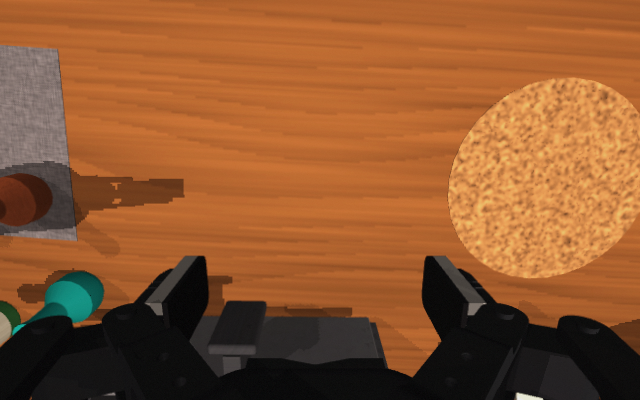

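Run:
```python
from h import *
c=cam("wrist");save(c,"w1c",(180,260,420,400),3)
print(ray(c,[(212,349),(264,349)],.13),ray(c,[(221,302),(267,302)],.06), ray(c,[(190,317),(380,317)],.06))
```

```text
[[ 0.59596802 -0.02548029  0.13      ]
 [ 0.59387215  0.01607967  0.13      ]] [[ 0.59651027 -0.03580488  0.06      ]
 [ 0.59428655  0.0095362   0.06      ]] [[ 0.61504799 -0.06728682  0.06      ]
 [ 0.60593482  0.12237203  0.06      ]]
```

View pics/w1c.png

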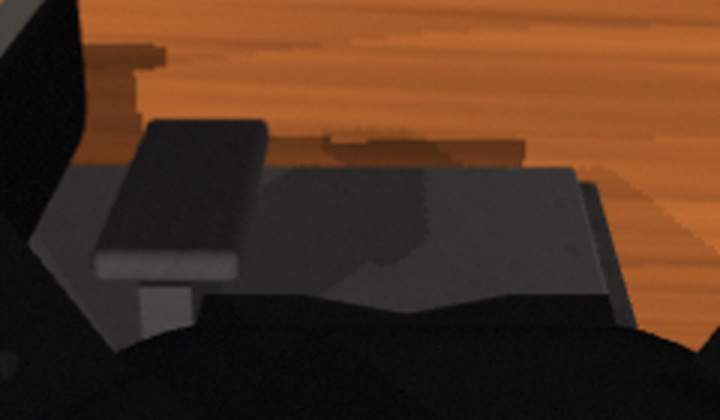

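Run:
```python
from h import *
c=cam("wrist")
print(ray(c,[(211.5,343),(261,343),(211,353),(259.5,353)],.13).round(4))
print(ray(c,[(226,357),(244.5,357)],.13).round(4))
```

```text
[[ 0.5883 -0.0236  0.13  ]
 [ 0.5863  0.0156  0.13  ]
 [ 0.5977 -0.0243  0.13  ]
 [ 0.5957  0.0145  0.13  ]]
[[ 0.6009 -0.0124  0.13  ]
 [ 0.6001  0.0025  0.13  ]]
```

```bash
python3 -m crank '[[[-47,-22,10,0.6,0],[-47,-22,10,0,0],[-47,-21,10,0,0],[0,0,0,0,0]]]'
python3 - <<'E'
from h import *
go(.613,-.0045,.096,92.2)
E
```

```text
clock: 2.25
eef_pos: [0.6108, -0.0003, 0.1998]
tool_rot: [-0.025, 1.0, 0.002, -0.0]
ft_force: [-0.7, -0.6, 0.9]
grip_width: 0.0856
now [ 6.108e-01 -3.000e-04  1.998e-01] yaw_y 92.9 tilt [-0.     0.004 -1.   ] d_tool [ -2.   -4.7 103.8] t 2.25 j [-0.    0.48  0.27  1.36  0.   -0.05] w 0.0856 F [-0.7 -0.6  0.9]
turn 0.7
```

```bash
python3 -m crank '[[[-2,-5,35,0.6,0],[0,0,35,0,0],[0,0,33,0,0],[0,0,0,0,0]]]'
python3 - <<'E'
from h import *
go(.613,-.0045,.096,92.2)
c=cam("wrist");save(c,"w2",(160,240,480,400),2.4)
E
```

```text
clock: 2.75
eef_pos: [0.6095, 0.0021, 0.0969]
tool_rot: [-0.024, 1.0, 0.003, -0.0]
ft_force: [0.0, -0.0, 0.5]
grip_width: 0.0855
now [0.6095 0.0021 0.0969] yaw_y 92.7 tilt [-0.001  0.006 -1.   ] d_tool [-3.2 -6.8  0.8] t 2.75 j [ 0.    0.54  0.09  1.12  0.01 -0.05] w 0.0855 F [ 0.  -0.   0.5]
turn 0.5
```

View pics/w2.png

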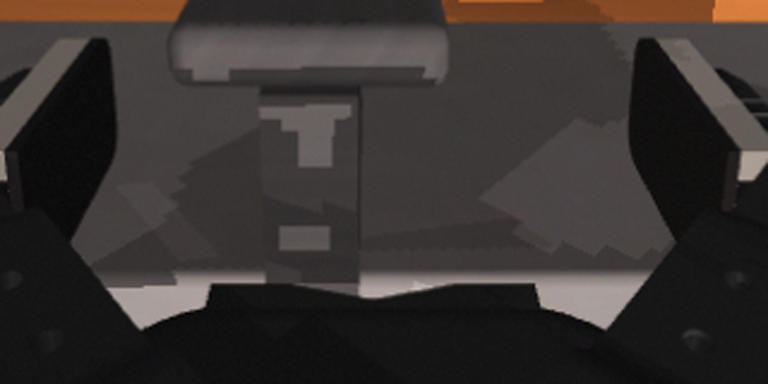

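Run:
```python
from h import *
c=cam("wrist")
f=lambda u,v:(160+u/2.4,240+v/2.4)
P=ray(c,[f(260,92),f(360,92),f(264,280),f(359,280)],.13);print(P.round(4))
go(.6137,-.006,.096,92.2)
```

```text
[[ 6.029e-01 -1.420e-02  1.300e-01]
 [ 6.023e-01  1.000e-04  1.300e-01]
 [ 6.348e-01 -1.320e-02  1.300e-01]
 [ 6.341e-01  1.300e-03  1.300e-01]]
now [0.6127 0.0018 0.1005] yaw_y 92.7 tilt [ 0.007  0.006 -1.   ] d_tool [-0.6 -7.8  4.5] t 2.85 j [ 0.    0.54  0.1   1.13  0.01 -0.05] w 0.0856 F [ 0.  -0.7  1. ]
turn 0.5
```

```bash
python3 -m crank '[[[-5,-8,2,0.4,0],[0,0,0,0,0],[0,0,0,0,0]]]'
python3 - <<'E'
from h import *
for i in range(3):
  go(.617,-.0065,.097,92.2); c=cam("wrist")
f=lambda u,v:(160+u/2.4,240+v/2.4)
save(c,"w3",(160,240,480,400),2.4)
E
```

```text
clock: 3.22
eef_pos: [0.6213, -0.006, 0.1038]
tool_rot: [-0.02, 1.0, 0.003, 0.008]
ft_force: [-0.8, 0.0, 0.2]
grip_width: 0.0854
now [ 0.6213 -0.006   0.1038] yaw_y 92.3 tilt [ 0.016  0.006 -1.   ] d_tool [ 4.5 -0.3  6.7] t 3.23 j [-0.01  0.54  0.12  1.13  0.01 -0.05] w 0.0854 F [-0.8  0.   0.2]
turn 0.1
now [ 0.6214 -0.0061  0.1038] yaw_y 92.3 tilt [ 0.016  0.006 -1.   ] d_tool [ 4.5 -0.3  6.8] t 3.27 j [-0.01  0.54  0.12  1.13  0.01 -0.05] w 0.0855 F [-0.4 -0.9  1.2]
turn 0.1
now [ 0.6211 -0.006   0.1035] yaw_y 92.3 tilt [ 0.015  0.006 -1.   ] d_tool [ 4.2 -0.4  6.4] t 3.33 j [-0.01  0.54  0.12  1.13  0.01 -0.05] w 0.0855 F [ 0.3  0.7 -0.5]
turn 0.1
```

View pics/w3.png

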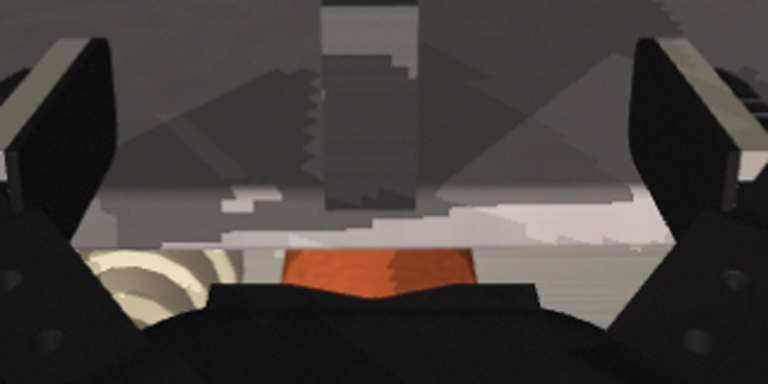

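```bash
python3 -m crank '[[[3,0,5,0,0],[0,0,0,0,0],[0,0,0,0,255],[0,0,0,0,255],[0,0,0,0,255],[0,0,0,0,255],[0,0,0,0,255],[0,0,0,0,255]]]'
python3 - <<'E'
from h import *
go(.617,-.0065,.097,92.2); c=cam("wrist")
save(c,"w4")
E
```

```text
clock: 4.38
eef_pos: [0.6172, -0.0066, 0.0973]
tool_rot: [-0.02, 1.0, 0.002, 0.007]
ft_force: [0.3, 0.0, 0.3]
grip_width: 0.0133
now [ 0.6172 -0.0066  0.0973] yaw_y 92.3 tilt [ 0.013  0.004 -1.   ] d_tool [0.2 0.1 0.3] t 4.38 j [-0.01  0.54  0.1   1.11  0.   -0.05] w 0.0133 F [0.3 0.  0.3]
turn 0.1
```

View pics/w4.png

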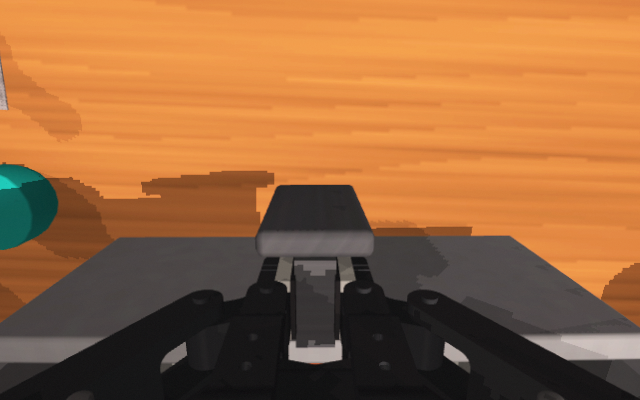

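```bash
python3 -m crank '[[[6,0,0,0,255],[10,0,0,0,255],[14,0,0,0,255],[14,0,0,0,255],[14,0,0,0,255],[14,0,0,0,255],[14,0,0,0,255],[14,0,0,0,255],[14,0,0,0,255],[14,0,0,0,255]]]'
python3 - <<'E'
from h import *
go(.617,-.0065,.097,92.2)
E
```

```text
clock: 5.68
eef_pos: [0.494, -0.012, 0.0973]
tool_rot: [-0.021, 1.0, 0.002, 0.02]
ft_force: [6.6, -0.5, -2.9]
grip_width: 0.0132
now [ 0.494  -0.012   0.0973] yaw_y 92.4 tilt [ 0.039  0.004 -0.999] d_tool [-123.1    0.5    5.1] t 5.67 j [-0.03  0.3  -0.28  0.95  0.   -0.07] w 0.0132 F [ 6.6 -0.5 -2.9]
turn 0.2
```

```bash
python3 -m crank '[[[12,0,0,0,255],[12,0,0,0,255],[12,0,0,0,255],[12,0,0,0,255],[10,0,0,0,255]]]'
python3 - <<'E'
from h import *
go(.617,-.0065,.097,92.2)
c=cam("top");save(c,"t2",(200,60,480,300),2.5)
E
```

```text
clock: 6.3
eef_pos: [0.4491, -0.014, 0.0976]
tool_rot: [-0.021, 0.999, 0.002, 0.037]
ft_force: [34.3, 2.2, -32.4]
grip_width: 0.0133
now [ 0.4491 -0.014   0.0976] yaw_y 92.4 tilt [ 0.075  0.005 -0.997] d_tool [-167.5    0.5   13.1] t 6.3 j [-0.04  0.2  -0.43  0.87  0.01 -0.08] w 0.0133 F [ 34.3   2.2 -32.4]
turn 0.2
```

View pics/t2.png

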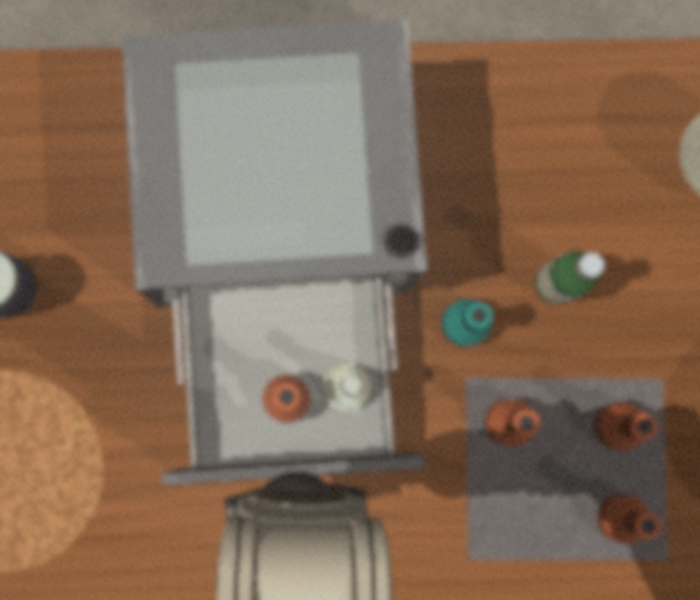

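The tray is at its end stop. The vase is at crop (287,397) and the cone at (350,387). The tool has tilted about 4° from the pull, so I'll push gently on the locked handle. That tests the lock and should undo the tilt.

```bash
python3 -m crank '[[[-5,0,0,0,255],[-5,0,0,0,255],[-5,0,0,0,255]]]'
python3 - <<'E'
from h import *
go(.617,-.0065,.097,92.2)
E
```

```text
clock: 6.72
eef_pos: [0.4584, -0.0136, 0.0975]
tool_rot: [-0.021, 0.999, 0.002, 0.033]
ft_force: [-13.7, -2.0, 12.6]
grip_width: 0.0133
now [ 0.4584 -0.0136  0.0975] yaw_y 92.4 tilt [ 0.066  0.005 -0.998] d_tool [-158.4    0.4   11. ] t 6.72 j [-0.03  0.22 -0.4   0.89  0.01 -0.08] w 0.0133 F [-13.7  -2.   12.6]
turn 0.2
```

```bash
python3 -m crank '[[[-5,0,0,0,255],[-5,0,0,0,255],[-5,0,0,0,255],[-5,0,0,0,255],[-5,0,0,0,255]]]'
python3 - <<'E'
from h import *
go(.617,-.0065,.097,92.2)
E
```

```text
clock: 7.35
eef_pos: [0.4577, -0.0137, 0.0974]
tool_rot: [-0.02, 1.0, 0.001, 0.01]
ft_force: [-13.1, -1.7, 10.4]
grip_width: 0.0135
now [ 0.4577 -0.0137  0.0974] yaw_y 92.3 tilt [ 0.019  0.002 -1.   ] d_tool [-159.4    0.7    3.4] t 7.35 j [-0.03  0.25 -0.35  0.95  0.   -0.07] w 0.0135 F [-13.1  -1.7  10.4]
turn 0.1
```

```bash
python3 -m crank '[[[-5,0,0,0,255],[-5,0,0,0,255],[0,0,0,0,255],[0,0,0,0,0],[0,0,0,0,0],[0,0,0,0,0],[0,0,0,0,0]]]'
python3 - <<'E'
from h import *
go(.617,-.0065,.097,92.2)
E
```

```text
clock: 8.22
eef_pos: [0.4567, -0.0133, 0.098]
tool_rot: [-0.019, 1.0, 0.001, -0.0]
ft_force: [0.2, -0.2, -0.1]
grip_width: 0.0837
now [ 0.4567 -0.0133  0.098 ] yaw_y 92.2 tilt [-0.     0.002 -1.   ] d_tool [-160.4    0.6    1. ] t 8.22 j [-0.03  0.26 -0.33  0.97  0.   -0.07] w 0.0837 F [ 0.2 -0.2 -0.1]
turn 0.0
```

```bash
python3 -m crank '[[[0,0,-40,0,0],[0,0,-50,0,0],[0,0,-50,0,0],[0,0,-20,0,0],[0,0,0,0,0]]]'
python3 - <<'E'
from h import *
go(.46,-.0065,.23,92.2)
c=cam("wrist");save(c,"w5");c=cam("top");save(c,"t3",(200,60,480,300),2.5)
E
```

```text
clock: 8.85
eef_pos: [0.4565, -0.0135, 0.2621]
tool_rot: [-0.019, 1.0, 0.001, -0.001]
ft_force: [-0.4, -0.4, -0.8]
grip_width: 0.0852
now [ 0.4565 -0.0135  0.2621] yaw_y 92.2 tilt [-0.002  0.003 -1.   ] d_tool [-3.8  6.8 32.2] t 8.85 j [-0.03  0.14 -0.03  1.39  0.   -0.07] w 0.0852 F [-0.4 -0.4 -0.8]
turn 0.0
```

View pics/w5.png

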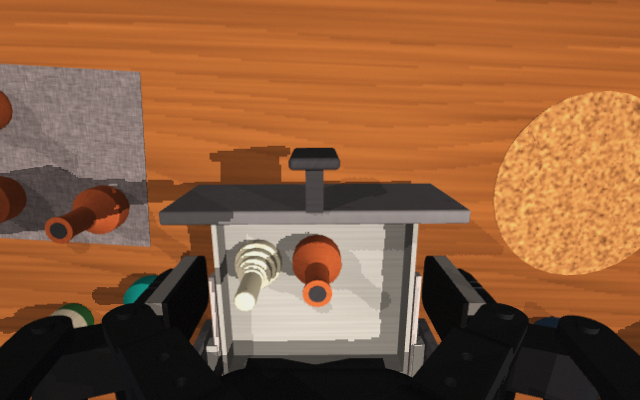

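View pics/t3.png

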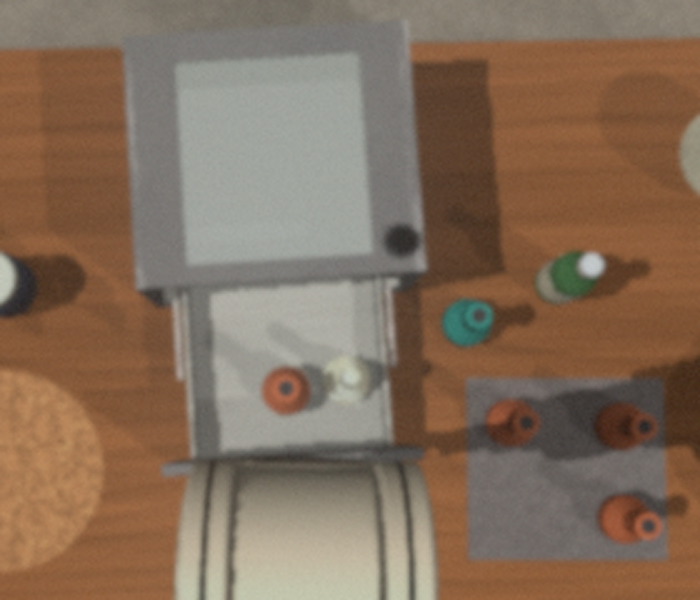

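The wrist view shows the cone's tip at (245,300), the vase5 mouth at (317,293), the handle head at (314,158), the fascia edge at about row 215 and the cork mat at (570,183).

Run:
```python
from h import *
c=cam("wrist")
print("cone,vase5 tops",ray(c,[(245.5,300),(317.5,293)],.12).round(4))
print("base centres approx",ray(c,[(258,262)],.048).round(4))
print("fascia rear top edge",ray(c,[(161,221),(468,221)],.125).round(4),"head",ray(c,[(290,168),(338,167)],.13).round(4))
print("tray inner corners floor: ",ray(c,[(223,226),(404,223)],.03).round(4),ray(c,[(211,224),(418,223)],.06).round(4))
print("cork",ray(c,[(495,190),(570,92),(572,275)],0).round(4), "vase",ray(c,[(59,230)],.09).round(4))
t=cam("top");f=lambda p:(200+p[0]/2.5,60+p[1]/2.5)
print("top:cone,vase5",ray(t,[f((349,378)),f((286,388))],.12).round(4))
print("necks top",ray(t,[f((528,422)),f((645,426)),f((649,526))],.09).round(4))
go(.5,-.06,.23,92)
```

```text
cone,vase5 tops [[ 0.5572 -0.0704  0.12  ]
 [ 0.5479 -0.0072  0.12  ]]
base centres approx [[ 0.5536 -0.0701  0.048 ]]
fascia rear top edge [[ 0.4848 -0.1374  0.125 ]
 [ 0.4755  0.1129  0.125 ]] head [[ 0.4364 -0.0328  0.13  ]
 [ 0.4343  0.004   0.13  ]]
tray inner corners floor:  [[ 0.5206 -0.1111  0.03  ]
 [ 0.5098  0.0869  0.03  ]] [[ 0.5084 -0.1155  0.06  ]
 [ 0.4996  0.0927  0.06  ]]
cork [[0.4756 0.1967 0.    ]
 [0.3639 0.261  0.    ]
 [0.5798 0.3116 0.    ]] vase [[ 0.5092 -0.2486  0.09  ]]
top:cone,vase5 [[ 0.5599 -0.0705  0.12  ]
 [ 0.5514 -0.0084  0.12  ]]
necks top [[ 0.5127 -0.2531  0.09  ]
 [ 0.5061 -0.372   0.09  ]
 [ 0.4056 -0.3712  0.09  ]]
now [ 0.4545 -0.0135  0.259 ] yaw_y 92.2 tilt [-0.009  0.003 -1.   ] d_tool [-43.9 -48.4  28.5] t 9.05 j [-0.03  0.15 -0.04  1.39  0.   -0.07] w 0.0857 F [0.3 0.6 0.2]
turn 0.2
```

```bash
python3 -m crank '[[[-34,-20,10,0,120],[-34,-20,17,0,120],[-34,-20,17,0,120],[0,0,17,0,120],[0,0,0,0,120],[0,0,0,0,120]]]'
python3 - <<'E'
from h import *
go(.5585,-.0705,.087,92.2)
c=cam("wrist");save(c,"w6")
E
```

```text
clock: 9.8
eef_pos: [0.5566, -0.07, 0.1864]
tool_rot: [-0.02, 1.0, 0.003, -0.012]
ft_force: [0.1, 0.2, 0.6]
grip_width: 0.045
now [ 0.5566 -0.07    0.1864] yaw_y 92.3 tilt [-0.024  0.005 -1.   ] d_tool [-4.2 -1.1 99.3] t 9.8 j [-0.13  0.4   0.11  1.31  0.   -0.17] w 0.045 F [0.1 0.2 0.6]
turn 0.1
```

View pics/w6.png

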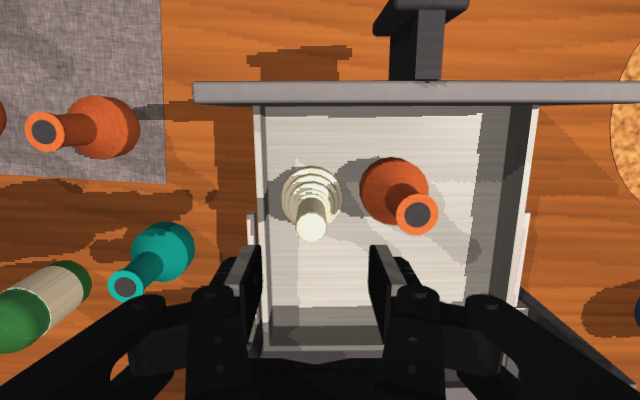

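Run:
```python
from h import *
c=cam("wrist")
P=ray(c,[(311,228),(417,214)],.12);print(P.round(4))
go(P[0][0],P[0][1],.087,92.2)
```

```text
[[ 0.5623 -0.0716  0.12  ]
 [ 0.551  -0.0071  0.12  ]]
now [ 0.5568 -0.0699  0.187 ] yaw_y 92.3 tilt [-0.023  0.005 -1.   ] d_tool [-7.7 -2.5 99.9] t 9.9 j [-0.13  0.4   0.11  1.31  0.   -0.17] w 0.045 F [ 0.9 -0.4 -0. ]
turn 0.1
```

```bash
python3 -m crank '[[[-3,-1,25,0,120],[-3,-1,30,0,120],[0,0,25,0,120],[0,0,15,0,120],[0,0,0,0,120]]]'
python3 - <<'E'
from h import *
go(.56,-.071,.087,92.2)
c=cam("wrist");save(c,"w7")
E
```

```text
clock: 10.52
eef_pos: [0.564, -0.0706, 0.0959]
tool_rot: [-0.021, 1.0, 0.002, -0.005]
ft_force: [-0.1, 0.4, 0.2]
grip_width: 0.0452
now [ 0.564  -0.0706  0.0959] yaw_y 92.4 tilt [-0.011  0.003 -1.   ] d_tool [ 4.  -0.3  9. ] t 10.53 j [-0.13  0.47 -0.02  1.09  0.   -0.17] w 0.0452 F [-0.1  0.4  0.2]
turn 0.2
```

View pics/w7.png

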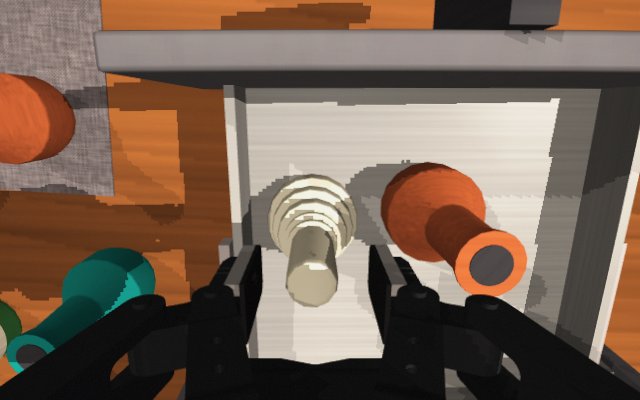

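Run:
```python
from h import *
c=cam("wrist")
P=ray(c,[(312,285)],.12);print(P.round(4))
go(P[0][0],P[0][1],.087,92.2)
```

```text
[[ 0.5629 -0.0717  0.12  ]]
now [ 0.5653 -0.0708  0.0973] yaw_y 92.4 tilt [-0.008  0.003 -1.   ] d_tool [ 2.4 -0.8 10.4] t 10.62 j [-0.13  0.47 -0.02  1.09  0.   -0.17] w 0.0451 F [-0.8 -0.6 -0. ]
turn 0.2
```

```bash
python3 -m crank '[[[2,-1,10,0,120],[0,0,0,0,120],[0,0,0,0,255],[0,0,0,0,255],[0,0,0,0,255],[0,0,0,0,255],[0,0,0,0,255]]]';  python3 -m crank '[[[0,0,-15,0,255],[0,0,-40,0,255],[0,0,-50,0,255],[0,0,-30,0,255],[0,0,0,0,255]]]';python3 - <<'E'
from h import *
go(.47,.30,.2,92)
c=cam("wrist");save(c,"w8")
E
```

```text
clock: 11.5
eef_pos: [0.5648, -0.0722, 0.0893]
tool_rot: [-0.021, 1.0, 0.001, -0.001]
ft_force: [-0.3, -0.4, 0.3]
grip_width: 0.0186
clock: 12.12
eef_pos: [0.5652, -0.0725, 0.2314]
tool_rot: [-0.021, 1.0, 0.001, -0.001]
ft_force: [0.8, 0.7, -0.7]
grip_width: 0.0184
now [ 0.5652 -0.0725  0.2314] yaw_y 92.4 tilt [-0.002  0.002 -1.   ] d_tool [ 79.5 376.1  32.4] t 12.12 j [-0.13  0.38  0.2   1.39  0.   -0.17] w 0.0184 F [ 0.8  0.7 -0.7]
turn 0.4
```

View pics/w8.png

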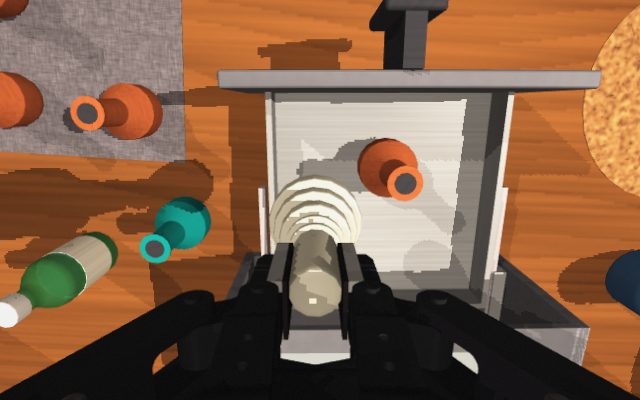

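```bash
python3 -m crank '[[[5,25,0,0,255],[10,40,0,0,255],[10,45,0,0,255],[10,45,0,0,255],[10,45,0,0,255],[10,45,0,0,255],[10,45,5,0,255],[8,40,10,0,255],[5,25,15,0,255],[0,10,15,0,255],[0,0,0,0,255]]]'
python3 - <<'E'
from h import *
go(.47,.30,.062,92)
E
```

```text
clock: 13.55
eef_pos: [0.4578, 0.2955, 0.1653]
tool_rot: [-0.019, 1.0, -0.004, -0.017]
ft_force: [0.4, -0.8, -0.8]
grip_width: 0.0184
now [0.4578 0.2955 0.1653] yaw_y 92.2 tilt [-0.035 -0.008 -0.999] d_tool [-16.    4.8 102.8] t 13.55 j [0.57 0.39 0.04 1.25 0.01 0.53] w 0.0184 F [ 0.4 -0.8 -0.8]
turn 0.2
```

```bash
python3 -m crank '[[[0,0,25,0,255],[0,0,30,0,255],[0,0,25,0,255],[0,0,12,0,255],[0,0,0,0,255],[0,0,0,0,255]]]'
python3 - <<'E'
from h import *
go(.47,.30,.062,92)
E
```

```text
clock: 14.3
eef_pos: [0.4586, 0.2892, 0.0731]
tool_rot: [-0.015, 1.0, -0.004, -0.016]
ft_force: [-0.3, -0.2, -0.5]
grip_width: 0.0186
now [0.4586 0.2892 0.0731] yaw_y 91.7 tilt [-0.031 -0.009 -0.999] d_tool [-12.1  10.5  10.6] t 14.3 j [ 0.56  0.46 -0.11  1.03  0.01  0.53] w 0.0186 F [-0.3 -0.2 -0.5]
turn -0.3
```

```bash
python3 -m crank '[[[0,0,7,0,255],[0,0,0,0,255],[0,0,3,0,255],[0,0,0,0,255]]]'
python3 - <<'E'
from h import *
go(.47,.30,.062,92)
E
```

```text
clock: 14.8
eef_pos: [0.4597, 0.2901, 0.0647]
tool_rot: [-0.015, 1.0, -0.003, -0.014]
ft_force: [-0.0, -0.3, -0.9]
grip_width: 0.0183
now [0.4597 0.2901 0.0647] yaw_y 91.7 tilt [-0.028 -0.006 -1.   ] d_tool [-10.7   9.6   2.3] t 14.8 j [ 0.56  0.47 -0.12  1.01  0.01  0.53] w 0.0183 F [-0.  -0.3 -0.9]
turn -0.3
```

```bash
python3 -m crank '[[[0,0,3,0,255],[0,0,3,0,255],[0,0,3,0,255]]]'
python3 - <<'E'
from h import *
go(.47,.30,.062,92)
E
```

```text
clock: 15.18
eef_pos: [0.4597, 0.2904, 0.0594]
tool_rot: [-0.015, 1.0, -0.002, -0.013]
ft_force: [-8.3, -4.8, 29.5]
grip_width: 0.0184
now [0.4597 0.2904 0.0594] yaw_y 91.8 tilt [-0.026 -0.005 -1.   ] d_tool [-10.6   9.3  -2.9] t 15.18 j [ 0.56  0.48 -0.12  0.99  0.01  0.53] w 0.0184 F [-8.3 -4.8 29.5]
turn -0.2
```

```bash
python3 -m crank '[[[0,0,-1,0,255],[0,0,0,0,120],[0,0,0,0,120],[0,0,0,0,120],[0,0,-30,0,120],[0,0,-40,0,120],[0,0,-40,0,120],[0,0,-40,0,120],[0,0,0,0,120]]]'
python3 - <<'E'
from h import *
go(.5115,-.2525,.2,92)
c=cam("wrist");save(c,"w9")
E
```

```text
clock: 16.3
eef_pos: [0.463, 0.2908, 0.2124]
tool_rot: [-0.015, 1.0, -0.003, -0.015]
ft_force: [0.6, -0.1, -0.7]
grip_width: 0.0455
now [0.463  0.2908 0.2124] yaw_y 91.8 tilt [-0.029 -0.007 -1.   ] d_tool [ -32.3 -544.4   15. ] t 16.3 j [0.56 0.37 0.13 1.36 0.01 0.52] w 0.0455 F [ 0.6 -0.1 -0.7]
turn -0.2
```

View pics/w9.png

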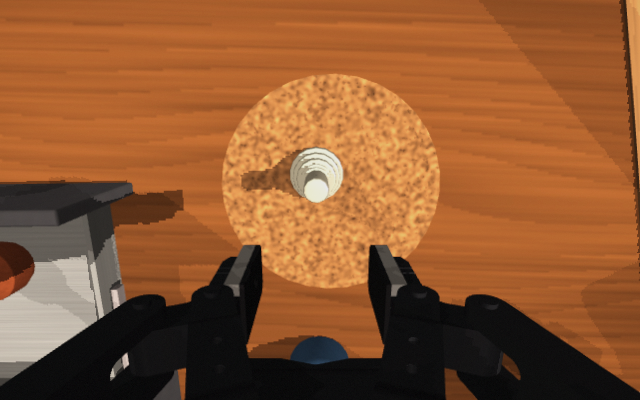

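The cone stands upright on the cork at (317,178). Next is the nearest vase.

```bash
python3 -m crank '[[[0,-30,0,0,120],[-2,-50,0,0,120],[-2,-55,0,0,120],[-2,-55,0,0,120],[-2,-55,0,0,120],[-2,-55,0,0,120],[-2,-55,0,0,120],[-2,-55,0,0,120],[-2,-50,0,0,120],[-2,-40,0,0,120],[0,-25,0,0,120],[0,0,0,0,120]]]'
python3 - <<'E'
from h import *
go(.5115,-.2525,.061,92)
c=cam("wrist");save(c,"w10")
E
```

```text
clock: 17.85
eef_pos: [0.4878, -0.249, 0.1923]
tool_rot: [-0.017, 0.999, -0.003, -0.033]
ft_force: [-0.2, 0.3, -0.3]
grip_width: 0.0453
now [ 0.4878 -0.249   0.1923] yaw_y 91.9 tilt [-0.066 -0.006 -0.998] d_tool [-32.3  -3.8 129.5] t 17.85 j [-0.45  0.4   0.12  1.35 -0.03 -0.49] w 0.0453 F [-0.2  0.3 -0.3]
turn -0.1
```

View pics/w10.png

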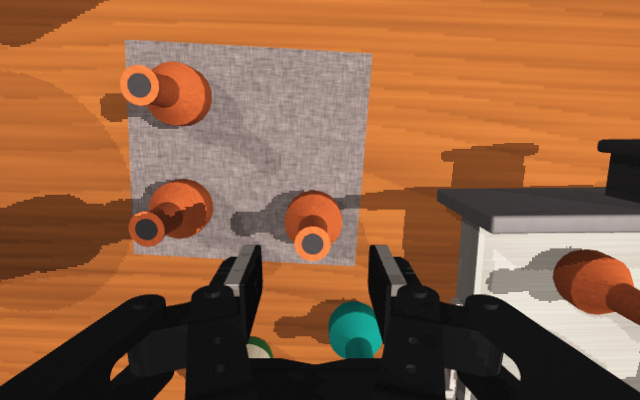

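```bash
python3 -m crank '[[[0,0,-25,0,120],[0,0,-25,0,120],[0,0,-25,0,120],[0,0,-25,0,120],[0,0,0,0,120]]]';python3 - <<'E'
from h import *
go(.5115,-.2525,.061,92)
E
python3 -m crank '[[[0,0,50,0,120],[0,0,50,0,120],[0,0,0,0,120]]]';python3 - <<'E'
from h import *
go(.5115,-.2525,.061,92)
E
python3 -m crank '[[[40,0,0,0,120],[40,0,0,0,120],[40,0,0,0,120],[0,0,0,0,120]]]';python3 - <<'E'
from h import *
go(.5115,-.2525,.061,92)
E
```

```text
clock: 18.52
eef_pos: [0.4928, -0.24, 0.2893]
tool_rot: [-0.021, 0.999, 0.001, -0.039]
ft_force: [-0.3, -0.2, -0.2]
grip_width: 0.0453
now [ 0.4928 -0.24    0.2893] yaw_y 92.4 tilt [-0.077  0.001 -0.997] d_tool [-35.8 -14.2 226.2] t 18.52 j [-0.44  0.38  0.35  1.61 -0.03 -0.48] w 0.0453 F [-0.3 -0.2 -0.2]
turn 0.4
clock: 18.9
eef_pos: [0.4833, -0.2363, 0.1838]
tool_rot: [-0.023, 0.999, 0.003, -0.041]
ft_force: [-0.4, 0.0, -0.4]
grip_width: 0.0453
now [ 0.4833 -0.2363  0.1838] yaw_y 92.6 tilt [-0.081  0.003 -0.997] d_tool [-37.3 -18.3 120.1] t 18.9 j [-0.44  0.4   0.1   1.35 -0.03 -0.48] w 0.0453 F [-0.4  0.  -0.4]
turn 0.6
clock: 19.4
eef_pos: [0.3635, -0.2414, 0.1975]
tool_rot: [-0.025, 0.999, 0.001, -0.039]
ft_force: [0.8, 0.5, 0.6]
grip_width: 0.0452
now [ 0.3635 -0.2414  0.1975] yaw_y 92.8 tilt [-0.077  0.001 -0.997] d_tool [-157.4  -19.   124.6] t 19.4 j [-0.56  0.19 -0.16  1.29 -0.04 -0.61] w 0.0452 F [0.8 0.5 0.6]
turn 0.8
```

Run:
```python
from h import *
c=cam("wrist");save(c,"w11")
t=cam("top");save(t,"t4",(200,60,480,300),2.5)
```

```text
(no output)
```

View pics/w11.png

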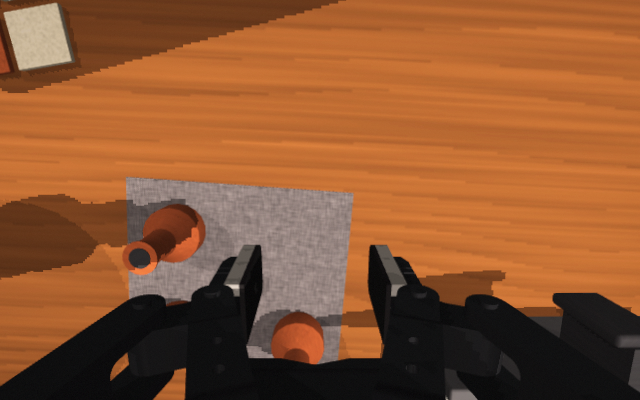

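View pics/t4.png

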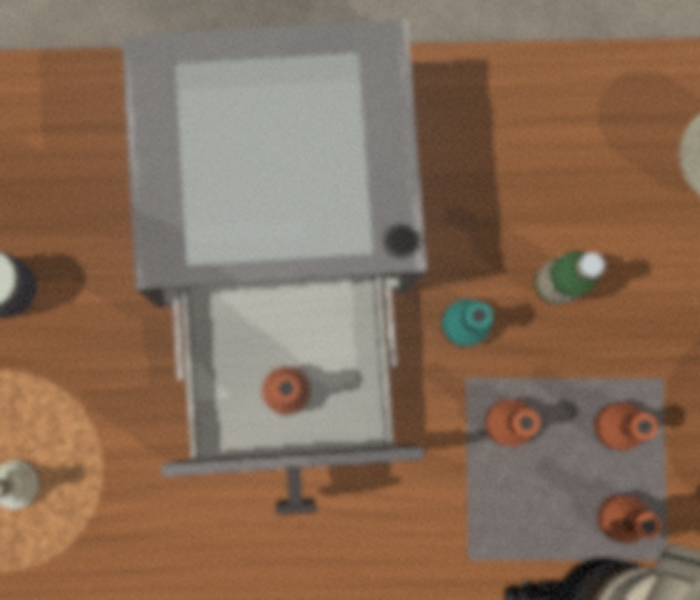

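Run:
```python
from h import *
c=cam("wrist");P=ray(c,[(140.5,259)],.09);print(P.round(4))
go(.4055,-.3705,.17,92)
```

```text
[[ 0.4097 -0.3698  0.09  ]]
now [ 0.3662 -0.2419  0.1968] yaw_y 93.0 tilt [-0.076  0.    -0.997] d_tool [ -34.5 -130.6   23.7] t 19.55 j [-0.56  0.19 -0.15  1.29 -0.04 -0.61] w 0.0454 F [-0.  -0.2 -0.4]
turn 1.0
```

```bash
python3 -m crank '[[[-9,-30,2,0,120],[-9,-35,5,0,120],[-9,-35,5,0,120],[-9,-30,5,0.5,120],[0,0,0,0.5,120]]]'
python3 - <<'E'
from h import *
go(.407,-.370,.062,92)
c=cam("wrist");save(c,"w12")
E
```

```text
clock: 20.18
eef_pos: [0.4168, -0.3738, 0.1767]
tool_rot: [-0.021, 0.999, -0.0, -0.036]
ft_force: [-0.7, -0.1, -0.7]
grip_width: 0.0448
now [ 0.4168 -0.3738  0.1767] yaw_y 92.4 tilt [-0.071 -0.002 -0.997] d_tool [  1.5   4.1 115.1] t 20.18 j [-0.71  0.43  0.13  1.32 -0.05 -0.75] w 0.0448 F [-0.7 -0.1 -0.7]
turn 0.4
```

View pics/w12.png

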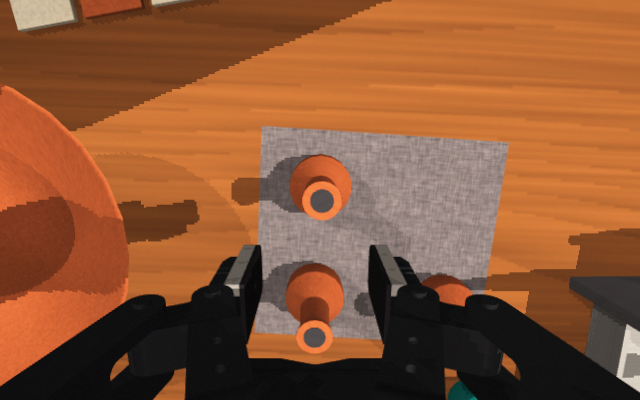

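Run:
```python
from h import *
c=cam("wrist");P=ray(c,[(321.5,200),(314,337)],.09);print(P.round(4))
go(P[0,0],P[0,1],.062,92)
```

```text
[[ 0.4053 -0.3686  0.09  ]
 [ 0.5059 -0.3696  0.09  ]]
now [ 0.4161 -0.372   0.1774] yaw_y 92.4 tilt [-0.071 -0.002 -0.997] d_tool [  2.3   3.7 115.9] t 20.27 j [-0.7   0.43  0.12  1.32 -0.05 -0.75] w 0.0449 F [ 0.   0.8 -0.1]
turn 0.4
```

```bash
python3 -m crank '[[[1,2,25,0,120],[0,2,30,0,120],[0,0,30,0,120],[0,0,15,0,120],[0,0,0,0,120],[0,0,0,0,120]]]'
python3 - <<'E'
from h import *
go(.4055,-.369,.062,92)
c=cam("wrist");save(c,"w13")
E
```

```text
clock: 21.02
eef_pos: [0.4113, -0.3649, 0.0795]
tool_rot: [-0.025, 0.999, -0.002, -0.033]
ft_force: [-1.1, -0.1, -0.3]
grip_width: 0.0454
now [ 0.4113 -0.3649  0.0795] yaw_y 92.9 tilt [-0.066 -0.005 -0.998] d_tool [ 4.8 -3.8 17.9] t 21.02 j [-0.7   0.48 -0.06  1.08 -0.05 -0.75] w 0.0454 F [-1.1 -0.1 -0.3]
turn 0.9
```

View pics/w13.png

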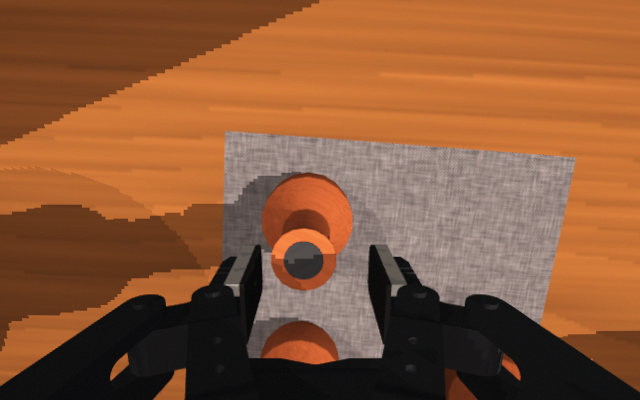

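```bash
python3 -m crank '[[[4,-4,10,0,120],[0,0,9,0,120],[0,0,0,0,120],[0,0,0,0,255],[0,0,0,0,255],[0,0,0,0,255],[0,0,0,0,255],[0,0,0,0,255]]]'
python3 - <<'E'
from h import *
go(.4055,-.369,.062,92)
E
python3 -m crank '[[[0,0,-20,0,255],[0,0,-40,0,255],[0,0,-40,0,255],[0,0,-30,0,255],[0,0,0,0,255]]]';python3 - <<'E'
from h import *
go(.553,-.075,.2,92)
c=cam("wrist");save(c,"w14")
E
```

```text
clock: 22.08
eef_pos: [0.4068, -0.3706, 0.0613]
tool_rot: [-0.025, 0.999, -0.003, -0.032]
ft_force: [0.6, 0.6, -1.5]
grip_width: 0.0212
now [ 0.4068 -0.3706  0.0613] yaw_y 92.8 tilt [-0.064 -0.007 -0.998] d_tool [ 1.3  1.7 -0.6] t 22.07 j [-0.71  0.5  -0.08  1.03 -0.05 -0.76] w 0.0212 F [ 0.6  0.6 -1.5]
turn 0.8
clock: 22.7
eef_pos: [0.4146, -0.3688, 0.1932]
tool_rot: [-0.025, 0.999, -0.001, -0.033]
ft_force: [0.3, -0.6, -0.6]
grip_width: 0.0213
now [ 0.4146 -0.3688  0.1932] yaw_y 92.8 tilt [-0.066 -0.005 -0.998] d_tool [-152.   286.6  -17.3] t 22.7 j [-0.7   0.41  0.14  1.35 -0.05 -0.75] w 0.0213 F [ 0.3 -0.6 -0.6]
turn 0.8
```

View pics/w14.png

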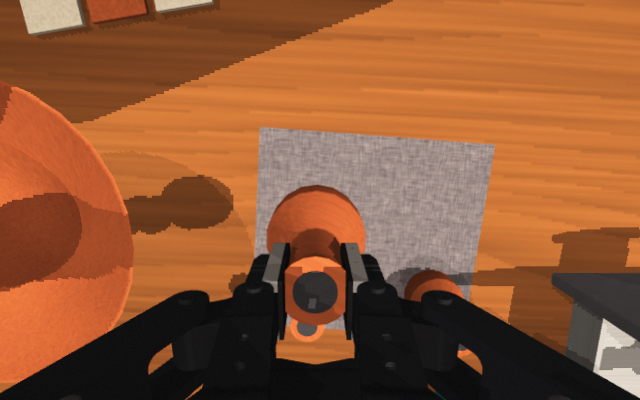

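```bash
python3 -m crank '[[[-5,10,-15,0,255],[-15,25,-10,0,255],[-20,38,0,0,255],[-20,38,0,0,255],[-20,38,0,0,255],[-20,38,0,0,255],[-20,38,0,0.4,255],[-20,38,0,0.4,255],[-20,38,0,0,255],[-20,35,0,0,255],[-15,25,0,0,255],[0,0,0,0,255]]]'
python3 - <<'E'
from h import *
go(.606,.025,.2,92)
E
```

```text
clock: 24.25
eef_pos: [0.5932, 0.023, 0.1948]
tool_rot: [-0.019, 0.999, 0.004, -0.045]
ft_force: [-1.1, -0.3, -1.4]
grip_width: 0.0215
now [0.5932 0.023  0.1948] yaw_y 92.1 tilt [-0.091  0.007 -0.996] d_tool [-12.4   1.6  -6.4] t 24.25 j [ 0.03  0.52  0.32  1.46  0.01 -0.  ] w 0.0215 F [-1.1 -0.3 -1.4]
turn 0.1
```

Run:
```python
from h import *
c=cam("wrist");save(c,"w15")
go(.606,.025,.091,92)
```

```text
now [0.5926 0.022  0.1948] yaw_y 92.1 tilt [-0.091  0.007 -0.996] d_tool [-22.9   1.5 102.2] t 24.3 j [ 0.03  0.52  0.32  1.46  0.01 -0.  ] w 0.0211 F [-0.6  0.5 -1.8]
turn 0.1
```

View pics/w15.png

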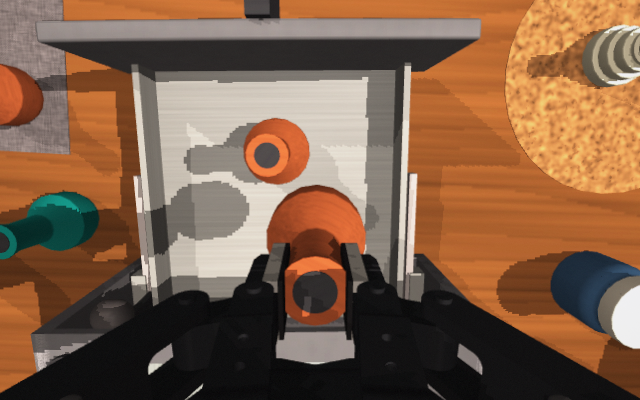

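```bash
python3 -m crank '[[[-10,1,0,0,255],[-9,0,15,0,255],[0,0,25,0,255],[0,0,25,0,255],[0,0,20,0,255],[0,0,0,0,255],[0,0,0,0,255]]]'
python3 - <<'E'
from h import *
go(.606,.025,.091,92)
E
```

```text
clock: 25.18
eef_pos: [0.6038, 0.0188, 0.1015]
tool_rot: [-0.014, 0.999, 0.004, -0.048]
ft_force: [0.2, -0.0, -1.3]
grip_width: 0.0212
now [0.6038 0.0188 0.1015] yaw_y 91.6 tilt [-0.095  0.006 -0.995] d_tool [-3.4  6.  10.3] t 25.18 j [ 0.03  0.6   0.2   1.27  0.01 -0.  ] w 0.0212 F [ 0.2 -0.  -1.3]
turn -0.4
```

```bash
python3 -m crank '[[[-3,6,5,0,255],[0,0,0,0,255],[0,0,3,0,255],[0,0,0,0,255]]]'
python3 - <<'E'
from h import *
go(.606,.025,.091,92)
E
```

```text
clock: 25.68
eef_pos: [0.6079, 0.0254, 0.0951]
tool_rot: [-0.014, 0.999, 0.004, -0.045]
ft_force: [-0.0, -0.4, -0.9]
grip_width: 0.0216
now [0.6079 0.0254 0.0951] yaw_y 91.6 tilt [-0.091  0.007 -0.996] d_tool [ 1.5 -0.4  4.2] t 25.68 j [0.04 0.61 0.2  1.26 0.01 0.01] w 0.0216 F [-0.  -0.4 -0.9]
turn -0.4
```

```bash
python3 -m crank '[[[0,0,3,0,255],[0,0,2,0,255],[0,0,2,0,255]]]'
python3 - <<'E'
from h import *
go(.606,.025,.091,92)
E
```

```text
clock: 26.05
eef_pos: [0.6081, 0.0255, 0.0917]
tool_rot: [-0.014, 0.999, 0.004, -0.043]
ft_force: [-3.3, -0.1, 10.4]
grip_width: 0.0211
now [0.6081 0.0255 0.0917] yaw_y 91.6 tilt [-0.087  0.007 -0.996] d_tool [ 2.  -0.4  0.9] t 26.05 j [0.04 0.61 0.19 1.24 0.01 0.01] w 0.0211 F [-3.3 -0.1 10.4]
turn -0.4
```

```bash
python3 -m crank '[[[0,0,0,0,130],[0,0,0,0,120],[0,0,0,0,120],[0,0,0,0,120],[2,0,-20,0,120],[3,0,-30,0,120],[4,0,-40,0,120],[4,0,-30,0,120],[0,0,0,0,120]]]'
python3 - <<'E'
from h import *
go(.5115,-.2525,.2,92)
c=cam("wrist");save(c,"w16")
E
```

```text
clock: 27.18
eef_pos: [0.6049, 0.0242, 0.2137]
tool_rot: [-0.014, 0.999, 0.004, -0.045]
ft_force: [0.3, 0.2, 0.2]
grip_width: 0.045
now [0.6049 0.0242 0.2137] yaw_y 91.6 tilt [-0.09   0.007 -0.996] d_tool [  99.5 -274.1   20.3] t 27.18 j [0.03 0.54 0.4  1.52 0.01 0.01] w 0.045 F [0.3 0.2 0.2]
turn -0.4
```

View pics/w16.png

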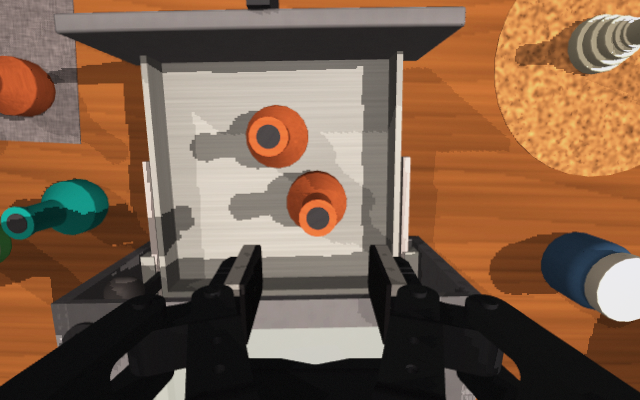

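Both vases stand upright in the tray, with mouths at (268,137) and (317,217). Next is the vase at (0.512, −0.252).

```bash
python3 -m crank '[[[5,-15,0,0,120],[10,-30,0,0,120],[12,-32,0,0,120],[12,-32,0,0,120],[12,-32,0,0,120],[12,-32,4,0,120],[12,-32,4,0,120],[12,-30,4,0,120],[8,-22,4,0,120],[4,-12,4,0,120],[0,0,0,0,120]]]'
python3 - <<'E'
from h import *
go(.5115,-.2525,.061,92)
c=cam("wrist");save(c,"w17")
E
```

```text
clock: 28.6
eef_pos: [0.4936, -0.2614, 0.1811]
tool_rot: [-0.011, 0.998, 0.007, -0.063]
ft_force: [1.1, 0.5, 0.0]
grip_width: 0.0455
now [ 0.4936 -0.2614  0.1811] yaw_y 91.3 tilt [-0.126  0.012 -0.992] d_tool [-33.    6.7 117.1] t 28.6 j [-0.46  0.48  0.21  1.42 -0.04 -0.48] w 0.0455 F [1.1 0.5 0. ]
turn -0.7
```

View pics/w17.png

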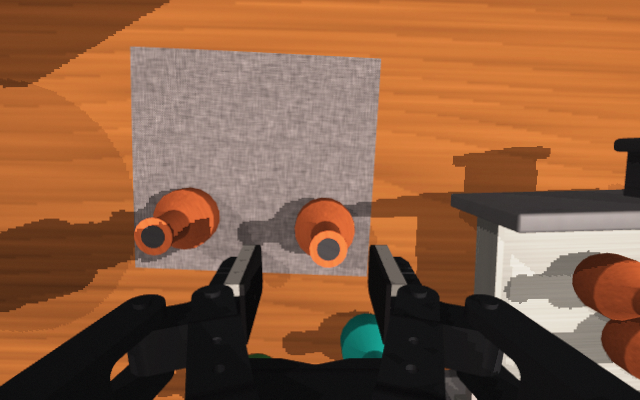

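```bash
python3 -m crank '[[[3,12,0,-0.5,120],[3,20,0,0,120],[3,20,0,0,120],[3,20,0,0,120],[3,20,0,0,120],[3,20,0,0,120],[3,20,0,0,120],[3,20,0,0,120],[3,20,0,0,120],[3,20,0,0,120],[3,15,0,0,120],[0,0,0,0,120]]]'
python3 - <<'E'
from h import *
go(.4525,-.014,.1,92.2)
E
```

```text
clock: 30.15
eef_pos: [0.4512, -0.0358, 0.191]
tool_rot: [-0.021, 0.998, 0.007, -0.061]
ft_force: [-0.3, 0.2, 0.7]
grip_width: 0.0453
now [ 0.4512 -0.0358  0.191 ] yaw_y 92.4 tilt [-0.122  0.012 -0.992] d_tool [-13.3  20.2  90.5] t 30.15 j [-0.08  0.27 -0.07  1.35  0.   -0.12] w 0.0453 F [-0.3  0.2  0.7]
turn 0.2
```

```bash
python3 -m crank '[[[-6,10,0,0,120],[-6,9,5,0,120],[0,0,15,0,120],[0,0,0,0,120]]]'
python3 - <<'E'
from h import *
go(.4525,-.014,.1,92.2)
c=cam("wrist");save(c,"w18")
E
```

```text
clock: 30.65
eef_pos: [0.4619, -0.0152, 0.1688]
tool_rot: [-0.02, 0.998, 0.007, -0.061]
ft_force: [-0.6, 0.0, -0.3]
grip_width: 0.0452
now [ 0.4619 -0.0152  0.1688] yaw_y 92.3 tilt [-0.122  0.012 -0.993] d_tool [ 0.9  0.4 69.4] t 30.65 j [-0.04  0.3  -0.09  1.3   0.01 -0.08] w 0.0452 F [-0.6  0.  -0.3]
turn 0.1
```

View pics/w18.png

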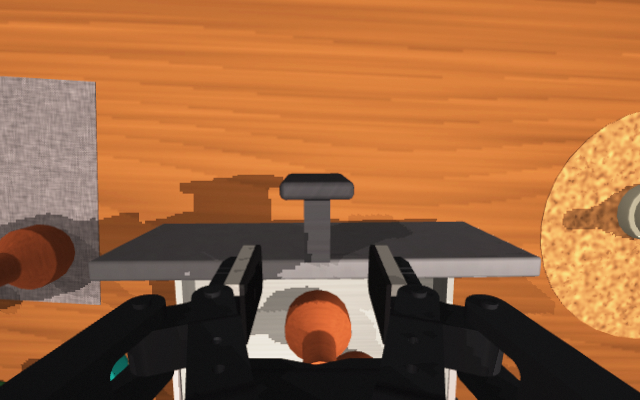

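Run:
```python
from h import *
c=cam("wrist")
P=ray(c,[(317.5,198),(317.5,262)],.13);print(P.round(4)); P=P.mean(0)
go(P[0],P[1],.1,92.2)
```

```text
[[ 0.4393 -0.0139  0.13  ]
 [ 0.4746 -0.0125  0.13  ]]
now [ 0.4628 -0.0154  0.17  ] yaw_y 92.3 tilt [-0.119  0.012 -0.993] d_tool [-2.6  1.2 70.2] t 30.75 j [-0.04  0.3  -0.09  1.3   0.01 -0.08] w 0.0453 F [ 0.4 -0.2 -0.3]
turn 0.1
```

```bash
python3 -m crank '[[[-2,1,20,0,120],[0,0,20,0,120],[0,0,18,0,120],[0,0,10,0,120],[0,0,0,0,120],[0,0,0,0,255],[0,0,0,0,255],[0,0,0,0,255],[0,0,0,0,255],[0,0,0,0,255]]]'
python3 - <<'E'
from h import *
go(.457,-.013,.1,92.2)
E
```

```text
clock: 32.0
eef_pos: [0.4608, -0.0133, 0.1046]
tool_rot: [-0.02, 0.998, 0.007, -0.055]
ft_force: [-1.0, 2.1, -2.6]
grip_width: 0.0129
now [ 0.4608 -0.0133  0.1046] yaw_y 92.3 tilt [-0.111  0.012 -0.994] d_tool [3.3 0.4 5. ] t 32.0 j [-0.03  0.35 -0.2   1.13  0.01 -0.08] w 0.0129 F [-1.   2.1 -2.6]
turn 0.1
```

Gripped. Now I'll pull gently against the end stop to straighten the wrist.

```bash
python3 -m crank '[[[5,0,0,0,255],[5,0,0,0,255],[5,0,0,0,255],[5,0,0,0,255],[5,0,0,0,255],[5,0,0,0,255]]]'
python3 - <<'E'
from h import *
go(.457,-.013,.1,92.2)
E
```

```text
clock: 32.75
eef_pos: [0.4528, -0.0136, 0.1047]
tool_rot: [-0.021, 0.999, 0.008, -0.034]
ft_force: [14.5, 2.8, -16.0]
grip_width: 0.0126
now [ 0.4528 -0.0136  0.1047] yaw_y 92.3 tilt [-0.068  0.015 -0.998] d_tool [-4.5  0.4  4.4] t 32.75 j [-0.04  0.3  -0.26  1.07  0.01 -0.08] w 0.0126 F [ 14.5   2.8 -16. ]
turn 0.1
```

```bash
python3 -m crank '[[[5,0,0,0,255],[5,0,0,0,255],[5,0,0,0,255],[5,0,0,0,255],[5,0,0,0,255],[5,0,0,0,255]]]'
python3 - <<'E'
from h import *
go(.457,-.013,.1,92.2)
E
```

```text
clock: 33.5
eef_pos: [0.4534, -0.0136, 0.1051]
tool_rot: [-0.021, 1.0, 0.009, -0.005]
ft_force: [14.4, 3.5, -17.6]
grip_width: 0.0128
now [ 0.4534 -0.0136  0.1051] yaw_y 92.4 tilt [-0.01   0.018 -1.   ] d_tool [-3.7  0.4  5.1] t 33.5 j [-0.04  0.26 -0.32  1.    0.02 -0.08] w 0.0128 F [ 14.4   3.5 -17.6]
turn 0.2
```

```bash
python3 -m crank '[[[4,0,0,0,255],[0,0,0,0,255],[-2,0,0,0,255],[-2,0,0,0,255],[0,0,0,0,120],[0,0,0,0,120],[0,0,0,0,120],[0,0,-20,0,120],[0,0,-40,0,120],[0,0,-40,0,120],[0,0,0,0,120]]]'
python3 - <<'E'
from h import *
go(.5115,-.2525,.19,92.2)
c=cam("wrist");save(c,"w19")
E
```

```text
clock: 34.88
eef_pos: [0.4577, -0.0162, 0.2091]
tool_rot: [-0.02, 1.0, 0.01, -0.001]
ft_force: [0.8, -0.2, -0.9]
grip_width: 0.0448
now [ 0.4577 -0.0162  0.2091] yaw_y 92.3 tilt [-0.001  0.019 -1.   ] d_tool [ -44.2 -238.6   14.5] t 34.88 j [-0.05  0.17 -0.14  1.26  0.02 -0.09] w 0.0448 F [ 0.8 -0.2 -0.9]
turn 0.1
```

View pics/w19.png

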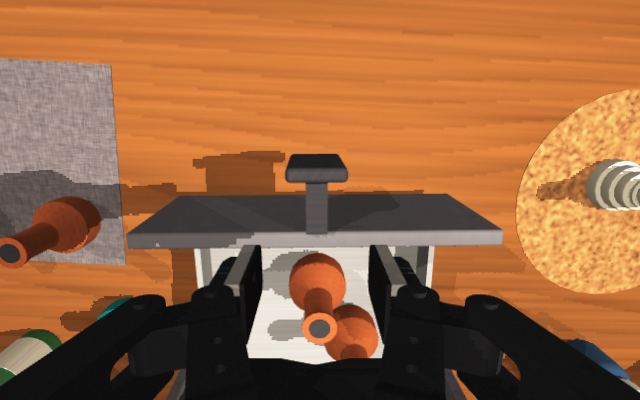

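```bash
python3 -m crank '[[[-4,-12,0,0,120],[-4,-20,0,0,120],[-4,-22,0,0,120],[-4,-22,0,0,120],[-4,-22,0,0,120],[-4,-22,0,0,120],[-4,-22,0,0,120],[-4,-22,0,0,120],[-4,-22,0,0,120],[-4,-22,0,0,120],[-3,-15,0,0,120],[0,-10,0,0,120]]]'; python3 -m crank '[[[0,0,10,0,120],[0,0,0,0,120]]]'
python3 - <<'E'
from h import *
c=cam("wrist");save(c,"w20")
go(.5115,-.2525,.061,92.2)
E
```

```text
clock: 36.42
eef_pos: [0.5022, -0.2601, 0.1845]
tool_rot: [-0.019, 1.0, 0.013, -0.016]
ft_force: [0.7, 0.4, 0.1]
grip_width: 0.0454
clock: 36.67
eef_pos: [0.5013, -0.2598, 0.1731]
tool_rot: [-0.019, 1.0, 0.014, -0.017]
ft_force: [0.6, 0.1, -1.0]
grip_width: 0.0449
now [ 0.5017 -0.2599  0.1737] yaw_y 92.1 tilt [-0.033  0.026 -0.999] d_tool [-13.7   3.9 112.5] t 36.73 j [-0.48  0.43  0.12  1.31  0.01 -0.52] w 0.0451 F [-0.5 -0.3 -0.1]
turn -0.1
```

View pics/w20.png

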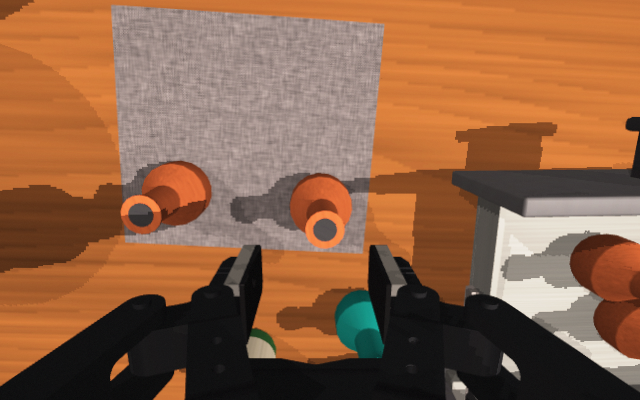

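Run:
```python
from h import *
c=cam("wrist");P=ray(c,[(325,229.5),(140.5,213)],.09);print(P.round(4))
go(P[0,0],P[0,1],.061,92)
```

```text
[[ 0.5132 -0.2503  0.09  ]
 [ 0.5053 -0.3714  0.09  ]]
now [ 0.502  -0.26    0.1742] yaw_y 92.2 tilt [-0.032  0.026 -0.999] d_tool [-15.1   6.2 113. ] t 36.77 j [-0.48  0.43  0.13  1.31  0.01 -0.52] w 0.0451 F [0.4 0.5 0.1]
turn 0.2
```

```bash
python3 -m crank '[[[-7,3,10,0,120],[-6,3,20,0,120],[0,0,25,0,120],[0,0,25,0,120],[0,0,15,0,120],[0,0,0,0,120],[0,0,0,0,120]]]'
python3 - <<'E'
from h import *
c=cam("wrist");save(c,"w21")
go(.512,-.2515,.061,92.2)
E
```

```text
clock: 37.65
eef_pos: [0.5158, -0.2474, 0.0768]
tool_rot: [-0.022, 1.0, 0.013, -0.013]
ft_force: [0.4, 0.7, -0.2]
grip_width: 0.0453
now [ 0.5158 -0.2474  0.0769] yaw_y 92.5 tilt [-0.027  0.025 -0.999] d_tool [ 3.5 -4.4 15.9] t 37.7 j [-0.45  0.52 -0.01  1.08  0.01 -0.5 ] w 0.0449 F [0.4 0.3 0.2]
turn 0.3
```

View pics/w21.png

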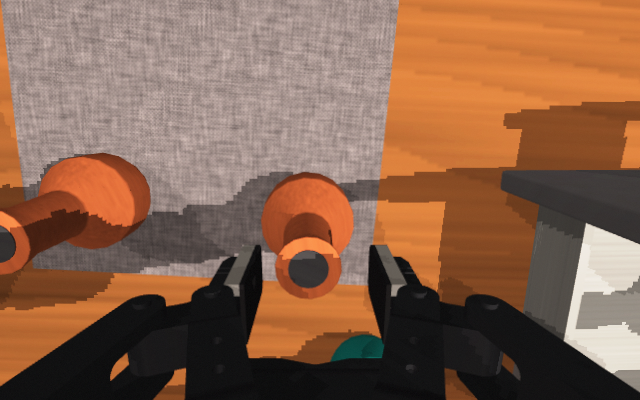

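```bash
python3 -m crank '[[[3,-3,10,0,120],[0,0,6,0,120],[0,0,0,0,120],[0,0,0,0,255],[0,0,0,0,255],[0,0,0,0,255],[0,0,0,0,255],[0,0,0,0,255]]]'
python3 - <<'E'
from h import *
go(.512,-.2515,.061,92.2)
E
python3 -m crank '[[[0,0,-15,0,255],[0,0,-25,0,255],[0,0,-30,0,255],[0,0,-30,0,255],[0,0,-30,0,255],[0,0,-25,0,255],[0,0,0,0,255]]]';python3 - <<'E'
from h import *
go(.553,.056,.215,92.2)
c=cam("wrist");save(c,"w22")
E
```

```text
clock: 38.7
eef_pos: [0.5135, -0.2514, 0.0618]
tool_rot: [-0.021, 1.0, 0.012, -0.012]
ft_force: [-0.3, 0.3, 0.1]
grip_width: 0.0211
now [ 0.5135 -0.2514  0.0618] yaw_y 92.4 tilt [-0.024  0.023 -0.999] d_tool [ 1.5 -0.1  0.9] t 38.7 j [-0.46  0.53 -0.03  1.04  0.01 -0.5 ] w 0.0211 F [-0.3  0.3  0.1]
turn 0.2
clock: 39.58
eef_pos: [0.5174, -0.2548, 0.227]
tool_rot: [-0.022, 1.0, 0.011, -0.01]
ft_force: [-0.3, 0.2, -1.1]
grip_width: 0.0216
now [ 0.5174 -0.2548  0.227 ] yaw_y 92.5 tilt [-0.021  0.022 -1.   ] d_tool [-49.3 308.6  18. ] t 39.58 j [-0.46  0.42  0.25  1.43  0.01 -0.51] w 0.0216 F [-0.3  0.2 -1.1]
turn 0.3
```

View pics/w22.png

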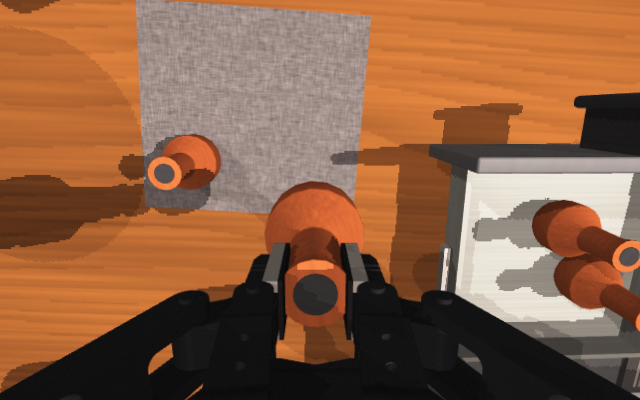

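```bash
python3 -m crank '[[[-2,12,0,0,255],[-3,20,0,0,255],[-3,22,0,0,255],[-3,22,0,0,255],[-3,22,0,0,255],[-3,22,0,0,255],[-3,22,0,0,255],[-3,22,0,0,255],[-3,22,0,0,255],[-3,22,0,0,255],[-3,22,0,0,255],[-3,22,0,0,255]]]'; python3 -m crank '[[[-3,22,0,0,255],[-3,20,0,0,255],[0,10,0,0,255],[0,0,0,0,255],[0,0,0,0,255]]]';python3 - <<'E'
from h import *
c=cam("wrist");save(c,"w23")
go(.551,.057,.092,92.2)
E
```

```text
clock: 41.12
eef_pos: [0.5306, 0.0237, 0.2187]
tool_rot: [-0.026, 0.999, 0.017, -0.025]
ft_force: [0.1, 0.7, 0.3]
grip_width: 0.0215
clock: 41.75
eef_pos: [0.5289, 0.0835, 0.2165]
tool_rot: [-0.03, 0.999, 0.017, -0.029]
ft_force: [0.4, 0.8, -0.5]
grip_width: 0.0207
now [0.5289 0.0834 0.2165] yaw_y 93.3 tilt [-0.06   0.033 -0.998] d_tool [-27.6 -32.1 122.1] t 41.8 j [0.13 0.36 0.13 1.4  0.04 0.07] w 0.021 F [-0.3  0.1 -1.3]
turn 1.1
```

View pics/w23.png

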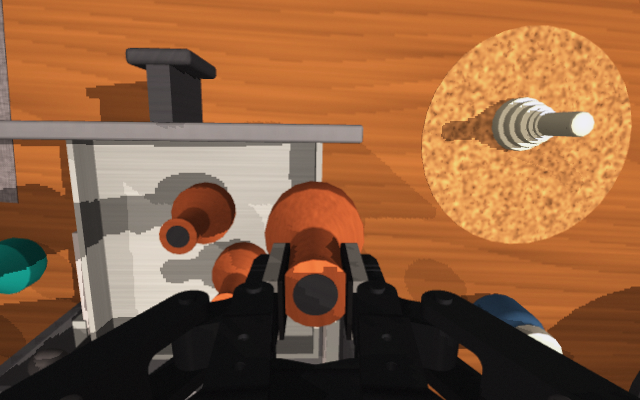

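```bash
python3 -m crank '[[[-9,-10,0,0.5,255],[-9,-11,0,0.5,255],[-8,-10,0,0,255],[0,0,10,0,255],[0,0,20,0,255],[0,0,20,0,255],[0,0,20,0,255],[0,0,15,0,255],[0,0,0,0,255],[0,0,0,0,255]]]';python3 - <<'E'
from h import *
c=cam("wrist");save(c,"w24")
go(.551,.057,.092,92.2)
E
```

```text
clock: 43.05
eef_pos: [0.5522, 0.051, 0.1227]
tool_rot: [-0.017, 0.999, 0.017, -0.031]
ft_force: [0.9, -0.2, -1.2]
grip_width: 0.0215
now [0.5521 0.051  0.1228] yaw_y 91.9 tilt [-0.063  0.033 -0.997] d_tool [-1.  5. 31.] t 43.1 j [0.07 0.46 0.03 1.2  0.04 0.04] w 0.0213 F [ 0.5  0.3 -0.6]
turn -0.3
```

View pics/w24.png

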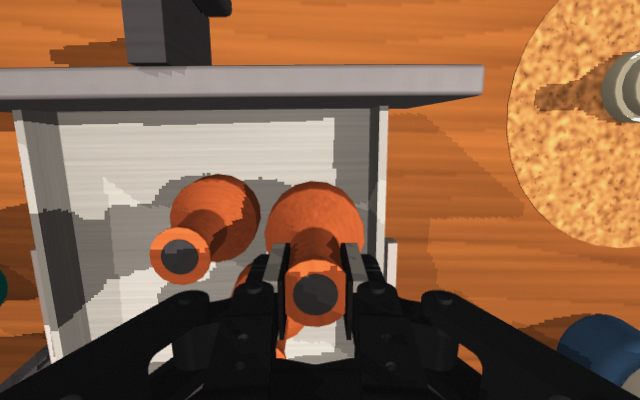

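```bash
python3 -m crank '[[[-1,4,5,0,255],[0,0,12,0,255],[0,0,6,0,255],[0,0,3,0,255],[0,0,0,0,255]]]';python3 - <<'E'
from h import *
go(.551,.056,.092,92.2)
E
```

```text
clock: 43.72
eef_pos: [0.5521, 0.0564, 0.0961]
tool_rot: [-0.017, 0.999, 0.017, -0.03]
ft_force: [-0.5, -0.3, -0.6]
grip_width: 0.0211
now [0.5521 0.0564 0.0961] yaw_y 91.9 tilt [-0.061  0.033 -0.998] d_tool [ 0.9 -0.5  4.2] t 43.73 j [ 0.08  0.48 -0.01  1.14  0.04  0.04] w 0.0211 F [-0.5 -0.3 -0.6]
turn -0.3
```

```bash
python3 -m crank '[[[0,0,3,0,255],[0,0,2,0,255],[0,0,2,0,255]]]';python3 - <<'E'
from h import *
go(.551,.056,.092,92.2)
E
```

```text
clock: 44.1
eef_pos: [0.5527, 0.0566, 0.0922]
tool_rot: [-0.017, 0.999, 0.017, -0.029]
ft_force: [-3.7, 0.4, 13.6]
grip_width: 0.0213
now [0.5527 0.0566 0.0922] yaw_y 91.9 tilt [-0.058  0.034 -0.998] d_tool [ 1.7 -0.6  0.3] t 44.1 j [ 0.08  0.49 -0.01  1.13  0.04  0.05] w 0.0213 F [-3.7  0.4 13.6]
turn -0.3
```

```bash
python3 -m crank '[[[0,0,0,0,130],[0,0,0,0,120],[0,0,0,0,120],[0,0,0,0,120],[1,1,-20,0,120],[2,1,-25,0,120],[2,1,-25,0,120],[2,1,-25,0,120],[1,0,-20,0,120],[0,0,0,0,120]]]'
python3 - <<'E'
from h import *
c=cam("wrist");save(c,"w25")
go(.506,-.371,.2,92.2)
E
```

```text
clock: 45.35
eef_pos: [0.5509, 0.0564, 0.2095]
tool_rot: [-0.017, 0.999, 0.017, -0.03]
ft_force: [-0.4, 0.5, -0.4]
grip_width: 0.0453
now [0.5502 0.0563 0.2083] yaw_y 91.9 tilt [-0.062  0.033 -0.998] d_tool [  58.7 -425.7   -3.2] t 45.4 j [0.08 0.4  0.17 1.4  0.04 0.05] w 0.0453 F [-0.1 -0.2 -0.4]
turn -0.3
```

View pics/w25.png

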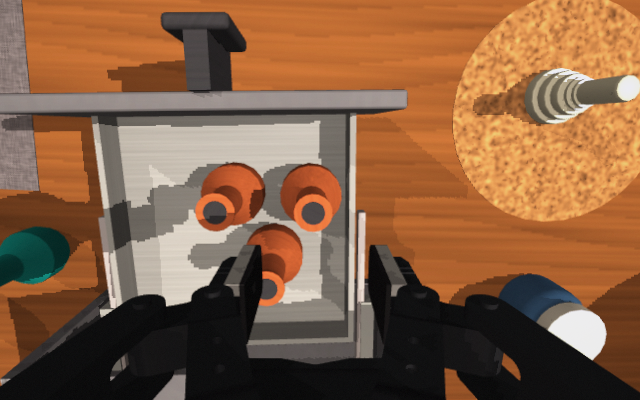

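Three vases now stand upright in the tray. Next is the last one, at (0.506, −0.371).

```bash
python3 -m crank '[[[2,-12,0,0,120],[3,-20,0,0,120],[3,-24,0,0,120],[3,-24,0,0,120],[3,-24,0,0,120],[3,-24,0,0,120],[3,-24,0,0,120],[3,-24,0,0,120],[3,-24,0,0,120],[3,-24,0,0,120],[3,-24,0,0,120],[3,-24,0,0,120]]]'; python3 -m crank '[[[3,-24,0,0,120],[3,-24,0,0,120],[3,-24,0,0,120],[3,-24,0,0,120],[3,-20,0,0,120],[3,-15,0,0,120],[0,0,0,0,120]]]';python3 - <<'E'
from h import *
c=cam("wrist");save(c,"w26")
go(.506,-.371,.061,92.2)
E
```

```text
clock: 46.9
eef_pos: [0.5106, -0.2379, 0.1892]
tool_rot: [-0.013, 0.999, 0.018, -0.042]
ft_force: [0.5, -0.2, 0.1]
grip_width: 0.0452
clock: 47.78
eef_pos: [0.4852, -0.3814, 0.1794]
tool_rot: [-0.007, 0.999, 0.021, -0.047]
ft_force: [0.2, 0.1, 0.5]
grip_width: 0.0451
now [ 0.4853 -0.3807  0.1795] yaw_y 90.8 tilt [-0.095  0.04  -0.995] d_tool [-31.9   4.4 116.3] t 47.83 j [-0.65  0.58  0.38  1.47 -0.03 -0.67] w 0.0455 F [0.3 0.7 0.5]
turn -1.4
```

View pics/w26.png

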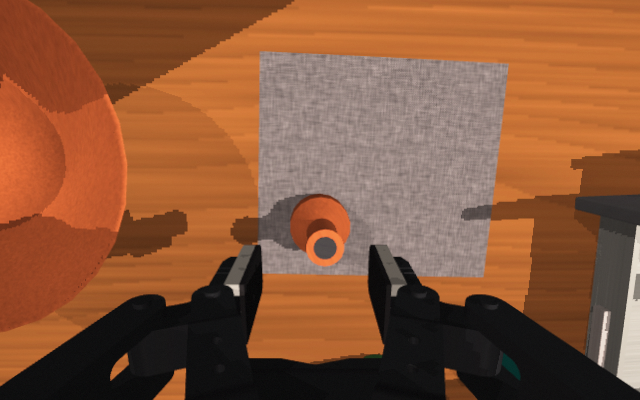

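```bash
python3 -m crank '[[[-10,2,5,-0.7,120],[-10,2,15,-0.7,120],[-9,0,20,0,120],[0,0,25,0,120],[0,0,20,0,120],[0,0,10,0,120],[0,0,0,0,120],[0,0,0,0,120]]]'
python3 - <<'E'
from h import *
c=cam("wrist");save(c,"w27")
go(.506,-.371,.061,92.2)
E
```

```text
clock: 48.82
eef_pos: [0.5112, -0.3637, 0.0752]
tool_rot: [-0.028, 0.998, 0.022, -0.047]
ft_force: [-0.4, -0.7, -0.7]
grip_width: 0.0452
now [ 0.5112 -0.3637  0.0753] yaw_y 93.0 tilt [-0.096  0.042 -0.995] d_tool [ 4.3 -7.6 14.4] t 48.88 j [-0.61  0.67  0.26  1.26 -0.02 -0.66] w 0.0453 F [ 0.4 -0.3 -0.3]
turn 0.8
```

View pics/w27.png

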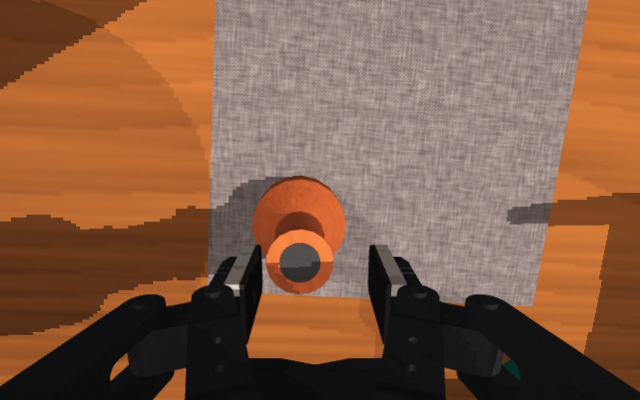

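```bash
python3 -m crank '[[[4,-7,0,0,120],[0,0,8,0,120],[0,0,5,0,120],[0,0,0,0,120],[0,0,0,0,255],[0,0,0,0,255],[0,0,0,0,255],[0,0,0,0,255],[0,0,0,0,255]]]'
python3 - <<'E'
from h import *
go(.506,-.371,.061,92.2)
E
python3 -m crank '[[[1,0,-15,0,255],[2,0,-25,0,255],[2,0,-30,0,255],[2,0,-30,0,255],[2,0,-30,0,255],[2,0,-25,0,255],[0,0,0,0,255]]]';python3 - <<'E'
from h import *
go(.556,-.073,.215,92.2)
c=cam("wrist");save(c,"w28")
E
```

```text
clock: 50.0
eef_pos: [0.5069, -0.3724, 0.0637]
tool_rot: [-0.027, 0.998, 0.021, -0.046]
ft_force: [-0.6, -1.5, -0.1]
grip_width: 0.0212
now [ 0.5069 -0.3724  0.0637] yaw_y 93.0 tilt [-0.092  0.039 -0.995] d_tool [0.6 1.3 2.8] t 50.0 j [-0.62  0.68  0.25  1.23 -0.02 -0.68] w 0.0212 F [-0.6 -1.5 -0.1]
turn 0.8
clock: 50.88
eef_pos: [0.5107, -0.3788, 0.2289]
tool_rot: [-0.027, 0.998, 0.021, -0.044]
ft_force: [-0.3, -0.9, -0.5]
grip_width: 0.021
now [ 0.5107 -0.3788  0.2289] yaw_y 93.0 tilt [-0.09   0.039 -0.995] d_tool [-63.5 302.1  21.6] t 50.88 j [-0.63  0.61  0.56  1.61 -0.02 -0.68] w 0.021 F [-0.3 -0.9 -0.5]
turn 0.8
```

View pics/w28.png

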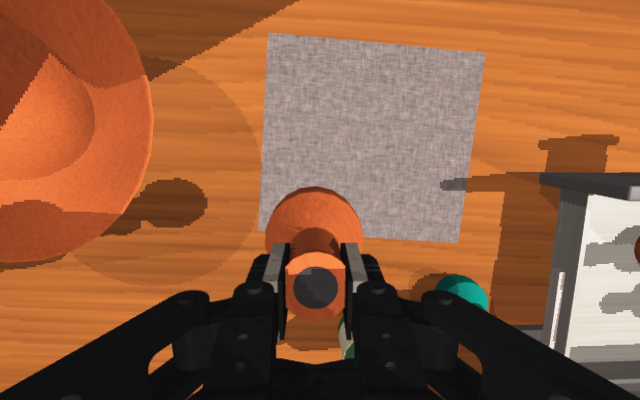

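```bash
python3 -m crank '[[[-2,12,-3,0,255],[-4,20,-2,0,255],[-5,24,0,0,255],[-5,24,0,0,255],[-5,24,0,0,255],[-5,24,0,0,255],[-5,24,0,0,255],[-5,24,0,0,255],[-5,24,0,0,255],[-5,24,0,0,255],[-5,24,0,0,255],[-5,20,0,0,255]]]'; python3 -m crank '[[[-3,10,0,0,255],[0,0,0,0,255],[0,0,0,0,255]]]';python3 - <<'E'
from h import *
c=cam("wrist");save(c,"w29")
go(.556,-.073,.094,92.2)
E
```

```text
clock: 52.42
eef_pos: [0.5451, -0.0807, 0.231]
tool_rot: [-0.032, 0.997, 0.029, -0.056]
ft_force: [-0.0, -0.2, -0.3]
grip_width: 0.0213
clock: 52.8
eef_pos: [0.5461, -0.067, 0.2302]
tool_rot: [-0.034, 0.997, 0.029, -0.058]
ft_force: [-0.3, -0.2, -1.2]
grip_width: 0.0211
now [ 0.5461 -0.0671  0.2302] yaw_y 93.7 tilt [-0.117  0.054 -0.992] d_tool [-24.8 -14.9 133.6] t 52.85 j [-0.14  0.44  0.29  1.54  0.04 -0.21] w 0.0214 F [-0.9  0.8 -0.2]
turn 1.5
```

View pics/w29.png

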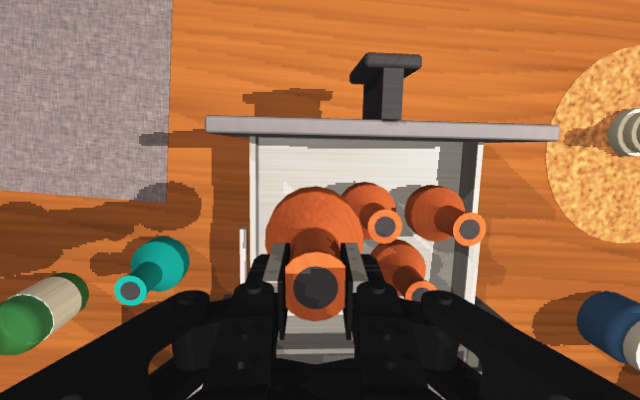

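```bash
python3 - <<'E'
from h import *
c=cam("wrist");P=ray(c,[(385,226),(470,229)],.12);print(P.round(4))
print(ray(c,[(250,139),(482,143)],.06).round(4))
E
python3 -m crank '[[[-8,-5,0,0.7,255],[-8,-5,0,0.7,255],[-7,-4,10,0,255],[0,0,20,0,255],[0,0,20,0,255],[0,0,20,0,255],[0,0,15,0,255],[0,0,10,0,255],[0,0,0,0,255],[0,0,0,0,255]]]';python3 - <<'E'
from h import *
c=cam("wrist");save(c,"w30")
go(.556,-.073,.094,92.2)
E
```

```text
[[ 0.5513 -0.007   0.12  ]
 [ 0.5504  0.0591  0.12  ]]
[[ 0.493  -0.1165  0.06  ]
 [ 0.4828  0.0918  0.06  ]]
clock: 54.15
eef_pos: [0.5615, -0.08, 0.1241]
tool_rot: [-0.018, 0.998, 0.028, -0.059]
ft_force: [-0.0, -0.0, -0.3]
grip_width: 0.0211
now [ 0.5615 -0.0799  0.1241] yaw_y 91.9 tilt [-0.119  0.054 -0.991] d_tool [ 1.6  5.3 30.9] t 54.2 j [-0.16  0.54  0.15  1.31  0.03 -0.2 ] w 0.0212 F [-0.6 -0.3 -0.6]
turn -0.3
```

View pics/w30.png

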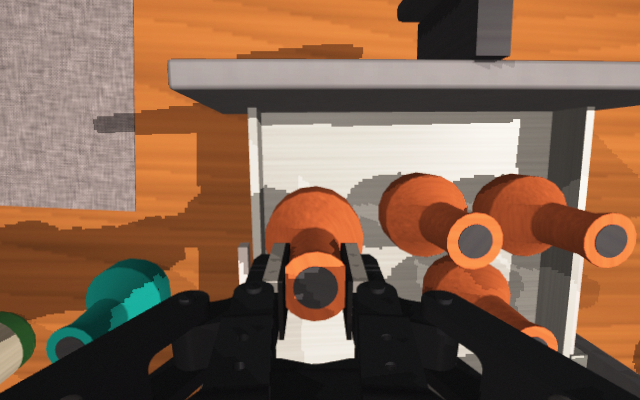

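```bash
python3 -m crank '[[[1,5,3,0,255],[0,0,12,0,255],[0,0,8,0,255],[0,0,3,0,255],[0,0,0,0,255]]]';python3 - <<'E'
from h import *
go(.556,-.073,.094,92.2)
E
```

```text
clock: 54.82
eef_pos: [0.5575, -0.073, 0.0979]
tool_rot: [-0.018, 0.998, 0.028, -0.058]
ft_force: [0.1, 0.7, -0.9]
grip_width: 0.0214
now [ 0.5575 -0.073   0.0979] yaw_y 91.9 tilt [-0.117  0.054 -0.992] d_tool [ 1.  -0.2  4.1] t 54.83 j [-0.15  0.55  0.1   1.25  0.04 -0.19] w 0.0214 F [ 0.1  0.7 -0.9]
turn -0.3
```

```bash
python3 -m crank '[[[0,0,3,0,255],[0,0,2,0,255],[0,0,2,0,255]]]';python3 - <<'E'
from h import *
go(.556,-.073,.094,92.2)
E
```

```text
clock: 55.2
eef_pos: [0.5576, -0.0728, 0.0938]
tool_rot: [-0.018, 0.998, 0.028, -0.057]
ft_force: [-2.8, 0.7, 12.5]
grip_width: 0.0211
now [ 0.5576 -0.0728  0.0938] yaw_y 91.9 tilt [-0.114  0.053 -0.992] d_tool [ 1.7 -0.1 -0. ] t 55.2 j [-0.15  0.55  0.09  1.23  0.04 -0.19] w 0.0211 F [-2.8  0.7 12.5]
turn -0.3
```

```bash
python3 -m crank '[[[0,0,0,0,130],[0,0,0,0,120],[0,0,0,0,120],[0,0,0,0,120],[2,1,-20,0,120],[3,1,-25,0,120],[3,1,-25,0,120],[3,1,-25,0,120],[2,1,-20,0,120],[0,0,0,0,120]]]'
python3 - <<'E'
from h import *
c=cam("wrist");save(c,"w31")
t=cam("top");save(t,"t5",(150,60,480,300),2.4)
go(.688,-.121,.2,92.2)
E
```

```text
clock: 56.45
eef_pos: [0.5574, -0.0746, 0.2115]
tool_rot: [-0.018, 0.998, 0.028, -0.058]
ft_force: [0.9, -0.1, -0.6]
grip_width: 0.0454
now [ 0.5562 -0.0744  0.2094] yaw_y 91.9 tilt [-0.12   0.054 -0.991] d_tool [-130.1  -51.3   -9. ] t 56.55 j [-0.15  0.48  0.28  1.5   0.04 -0.19] w 0.0453 F [0.4 0.2 0.3]
turn -0.3
```

View pics/w31.png

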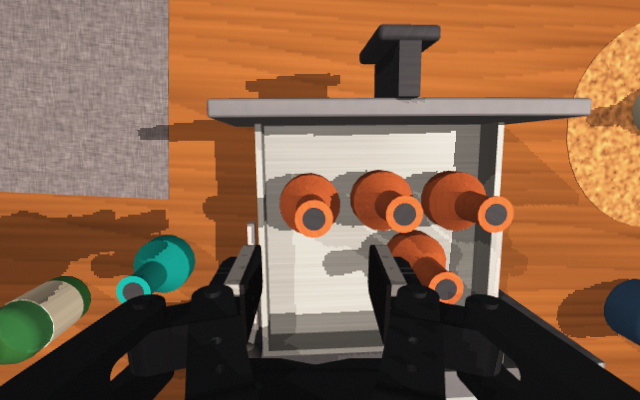

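View pics/t5.png

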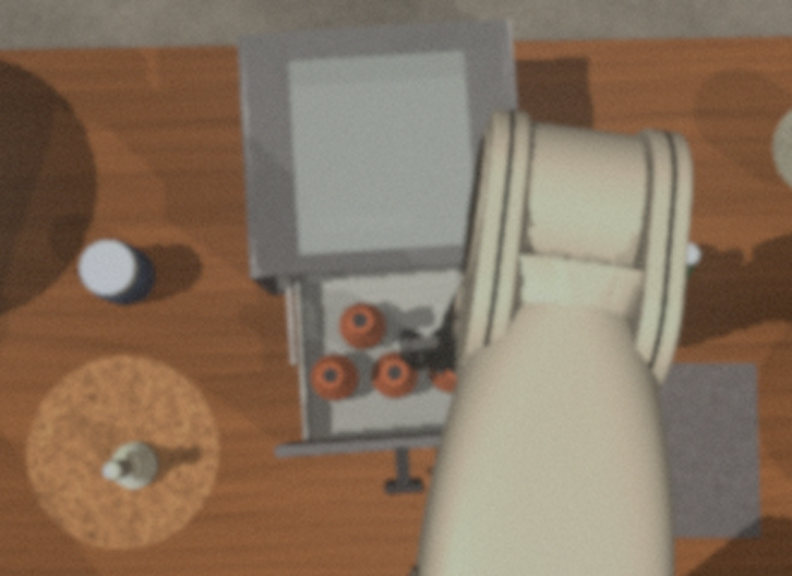

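All four vases stand in the tray and the cone is on the cork. I'll straighten the wrist at the handle before pressing the button.

```bash
python3 -m crank '[[[10,6,0,0,120],[16,11,0,0,120],[18,12,0,0,120],[18,12,0,0,120],[18,11,0,0,120],[10,8,0,0,120],[0,0,0,0,120],[0,0,0,0,120]]]';python3 - <<'E'
from h import *
c=cam("wrist");save(c,"w32")
go(.457,-.013,.104,92.2)
E
```

```text
clock: 57.55
eef_pos: [0.4548, -0.0144, 0.2172]
tool_rot: [-0.018, 0.997, 0.029, -0.067]
ft_force: [0.3, 0.5, 0.7]
grip_width: 0.0452
now [ 0.4549 -0.0144  0.2172] yaw_y 91.8 tilt [-0.135  0.056 -0.989] d_tool [-17.2  -5.5 111.7] t 57.6 j [-0.06  0.27 -0.    1.44  0.05 -0.1 ] w 0.0454 F [1.1 0.5 0.5]
turn -0.4
```

View pics/w32.png

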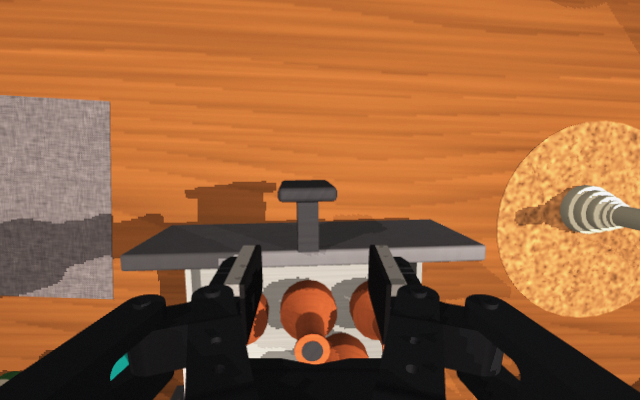

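```bash
python3 -m crank '[[[-7,-3,0,0,120],[-7,-2,15,0,120],[0,0,20,0,120],[0,0,20,0,120],[0,0,20,0,120],[0,0,15,0,120],[0,0,0,0,120],[0,0,0,0,120]]]';python3 - <<'E'
from h import *
c=cam("wrist");save(c,"w33")
go(.455,-.013,.104,92.2)
E
```

```text
clock: 58.6
eef_pos: [0.4593, -0.016, 0.1159]
tool_rot: [-0.016, 0.997, 0.03, -0.07]
ft_force: [0.2, 0.1, 0.2]
grip_width: 0.045
now [ 0.4593 -0.0159  0.1159] yaw_y 91.6 tilt [-0.14   0.057 -0.989] d_tool [ 2.5  2.3 12.5] t 58.65 j [-0.07  0.36 -0.16  1.2   0.05 -0.1 ] w 0.045 F [ 0.1 -0.5  0.3]
turn -0.6
```

View pics/w33.png

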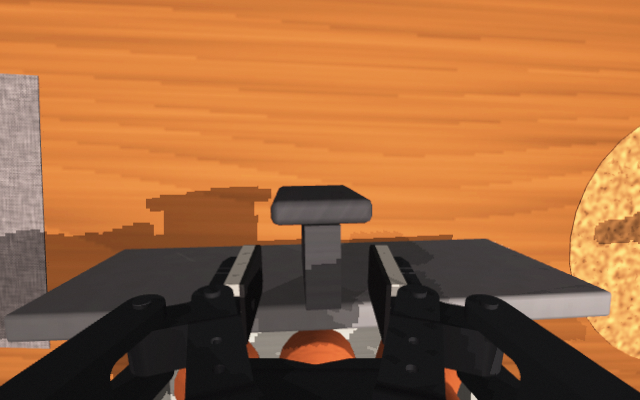

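Then grip, pull lightly to the end stop and nudge +y to straighten the tool.

```bash
python3 -m crank '[[[1,1,12,0,120],[0,0,0,0,120],[0,0,0,0,255],[0,0,0,0,255],[0,0,0,0,255],[0,0,0,0,255],[0,0,0,0,255]]]';python3 -m crank '[[[5,2,0,0,255],[5,2,0,0,255],[5,2,0,0,255],[5,2,0,0,255],[5,2,0,0,255],[5,2,0,0,255]]]';python3 - <<'E'
from h import *
go(.455,-.013,.104,92.2)
E
```

```text
clock: 59.52
eef_pos: [0.4574, -0.0128, 0.1047]
tool_rot: [-0.018, 0.997, 0.03, -0.068]
ft_force: [0.1, 2.8, -0.4]
grip_width: 0.0136
clock: 60.28
eef_pos: [0.4495, -0.0134, 0.1049]
tool_rot: [-0.016, 0.999, 0.016, -0.047]
ft_force: [14.7, -3.7, -12.4]
grip_width: 0.0128
now [ 0.4495 -0.0134  0.1049] yaw_y 91.7 tilt [-0.094  0.031 -0.995] d_tool [-5.6  0.2  0.4] t 60.27 j [-0.05  0.31 -0.25  1.1   0.03 -0.08] w 0.0128 F [ 14.7  -3.7 -12.4]
turn -0.5
```

```bash
python3 -m crank '[[[5,2,0,0,255],[5,2,0,0,255],[5,2,0,0,255],[5,2,0,0,255],[5,2,0,0,255],[5,2,0,0,255],[5,0,0,0,255],[5,0,0,0,255],[5,0,0,0,255]]]';python3 - <<'E'
from h import *
go(.455,-.013,.104,92.2)
E
```

```text
clock: 61.4
eef_pos: [0.45, -0.0139, 0.1056]
tool_rot: [-0.016, 1.0, 0.005, -0.003]
ft_force: [15.5, 1.1, -17.7]
grip_width: 0.0129
now [ 0.45   -0.0139  0.1056] yaw_y 91.8 tilt [-0.006  0.01  -1.   ] d_tool [-5.   0.7  1.6] t 61.4 j [-0.04  0.25 -0.33  1.    0.01 -0.07] w 0.0129 F [ 15.5   1.1 -17.7]
turn -0.4
```

```bash
python3 -m crank '[[[5,0,0,0,255],[5,0,0,0,255],[5,0,0,0,255],[0,0,0,0,255],[-2,0,0,0,255],[-2,0,0,0,120],[0,0,0,0,120],[0,0,0,0,120],[0,0,-20,0,120],[0,0,-30,0,120],[0,0,-40,0,120],[0,0,0,0,255]]]';python3 - <<'E'
from h import *
c=cam("wrist");save(c,"w34")
t=cam("top");save(t,"t6",(150,60,480,300),2.4)
f=lambda p:(150+p[0]/2.4,60+p[1]/2.4)
go(.688,-.121,.2,92.2)
E
```

```text
clock: 62.9
eef_pos: [0.451, -0.0151, 0.1988]
tool_rot: [-0.015, 1.0, 0.008, 0.011]
ft_force: [-0.4, 0.3, -0.4]
grip_width: 0.0279
now [ 0.4488 -0.015   0.1957] yaw_y 91.7 tilt [ 0.015  0.016 -1.   ] d_tool [-235.9 -113.2   -2.5] t 63.0 j [-0.04  0.15 -0.2   1.2   0.02 -0.07] w 0.0131 F [-0.1 -1.   0.1]
turn -0.5
```

View pics/t6.png

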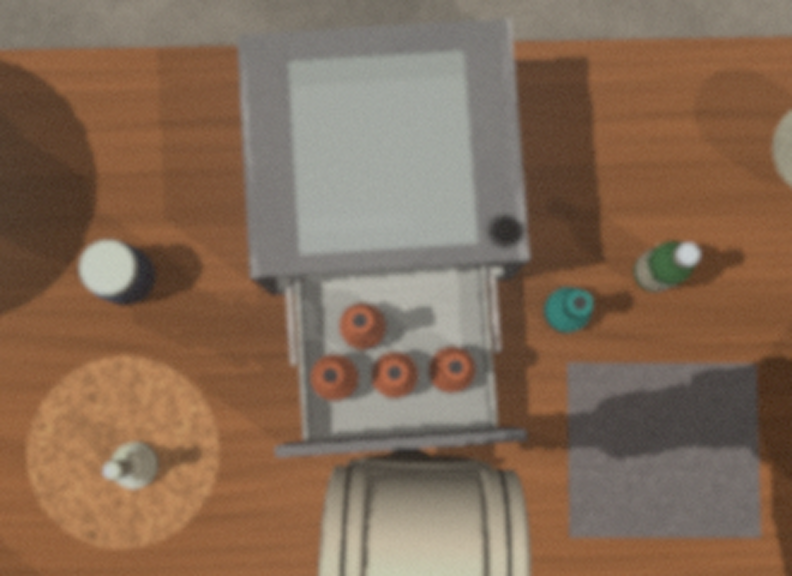

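The top view shows four vases upright in the tray, the grey mat empty, the cone on the cork, and the button at crop (506,229).

```bash
python3 -m crank '[[[-10,-5,-2,0,255],[-18,-9,-2,0,255],[-20,-10,0,0,255],[-20,-10,0,0,255],[-20,-10,0,0,255],[-20,-10,0,0,255],[-20,-10,0,0,255],[-20,-10,0,0,255],[-20,-9,0,0,255],[-20,-9,0,0,255],[-15,-8,0,0,255],[0,0,0,0,255]]]';python3 - <<'E'
from h import *
c=cam("wrist");save(c,"w35")
t=cam("top");f=lambda p:(150+p[0]/2.4,60+p[1]/2.4)
print(ray(t,[f((506,229))],.157))
go(.688,-.121,.17,92.2)
E
```

```text
clock: 64.5
eef_pos: [0.6588, -0.115, 0.1785]
tool_rot: [-0.014, 1.0, 0.01, -0.007]
ft_force: [-0.3, 0.5, -0.5]
grip_width: 0.0001
[[ 0.69025308 -0.12210676  0.157     ]]
now [ 0.6577 -0.1144  0.1791] yaw_y 91.6 tilt [-0.014  0.02  -1.   ] d_tool [-30.2  -7.7   8.5] t 64.6 j [-0.18  0.62  0.45  1.42  0.02 -0.21] w -0.0002 F [-0.3  0.1  0.4]
turn -0.6
```

View pics/w35.png

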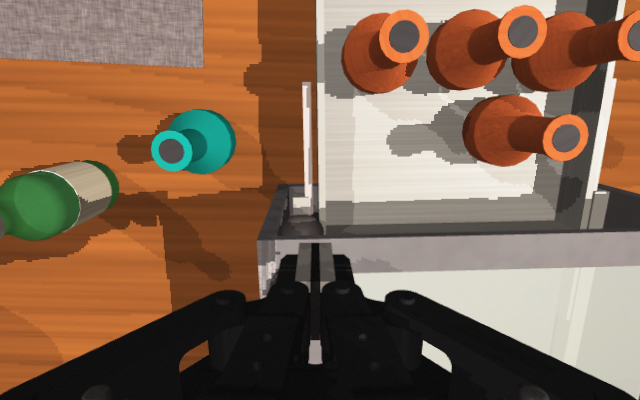

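Run:
```python
from h import *
c=cam("wrist");save(c,"w35c",(240,170,400,300),5)
for p in [(300,224),(262,240),(278,188)]: print(p,ray(c,[p],.157).round(4),ray(c,[p],.145).round(4))
```

```text
(300, 224) [[ 0.6472 -0.1212  0.157 ]] [[ 0.6512 -0.1214  0.145 ]]
(262, 240) [[ 0.6559 -0.1397  0.157 ]] [[ 0.6604 -0.1412  0.145 ]]
(278, 188) [[ 0.6296 -0.1319  0.157 ]] [[ 0.6323 -0.1329  0.145 ]]
```

View pics/w35c.png

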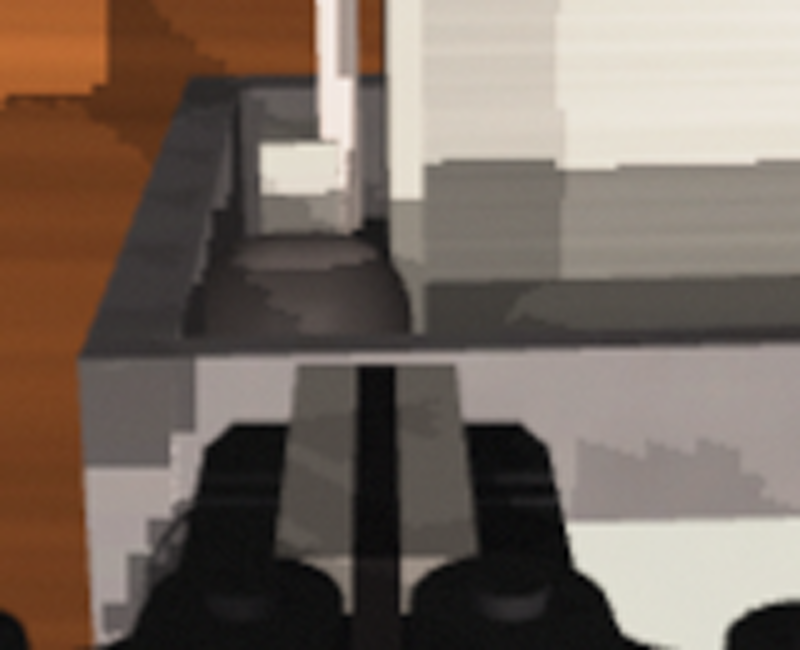

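```bash
python3 -m crank '[[[-12,-3,0,0,255],[-12,-3,0,0,255],[-6,-2,0,0,255],[0,0,0,0,255],[0,0,0,0,255]]]';python3 - <<'E'
from h import *
go(.690,-.122,.165,92.2)
E
```

```text
clock: 65.28
eef_pos: [0.6861, -0.1199, 0.1804]
tool_rot: [-0.015, 1.0, 0.01, -0.007]
ft_force: [-0.1, 0.6, -0.7]
grip_width: -0.0
now [ 0.6861 -0.1199  0.1804] yaw_y 91.7 tilt [-0.015  0.02  -1.   ] d_tool [-4.  -2.5 15.3] t 65.28 j [-0.18  0.69  0.58  1.48  0.02 -0.21] w -0.0 F [-0.1  0.6 -0.7]
turn -0.5
```

```bash
python3 -m crank '[[[-4,-2,10,0,255],[0,0,8,0,255],[0,0,0,0,255]]]';python3 - <<'E'
from h import *
go(.690,-.122,.157,92.2)
s=cam("scene");save(s,"s2",(240,100,500,290),3)
E
```

```text
clock: 65.65
eef_pos: [0.6893, -0.1213, 0.1609]
tool_rot: [-0.015, 1.0, 0.01, -0.008]
ft_force: [-0.0, 0.6, 0.4]
grip_width: 0.0
now [ 0.6893 -0.1213  0.1609] yaw_y 91.7 tilt [-0.016  0.02  -1.   ] d_tool [-0.8 -0.8  3.8] t 65.65 j [-0.18  0.7   0.55  1.44  0.02 -0.21] w 0.0 F [-0.   0.6  0.4]
turn -0.5
```

View pics/s2.png

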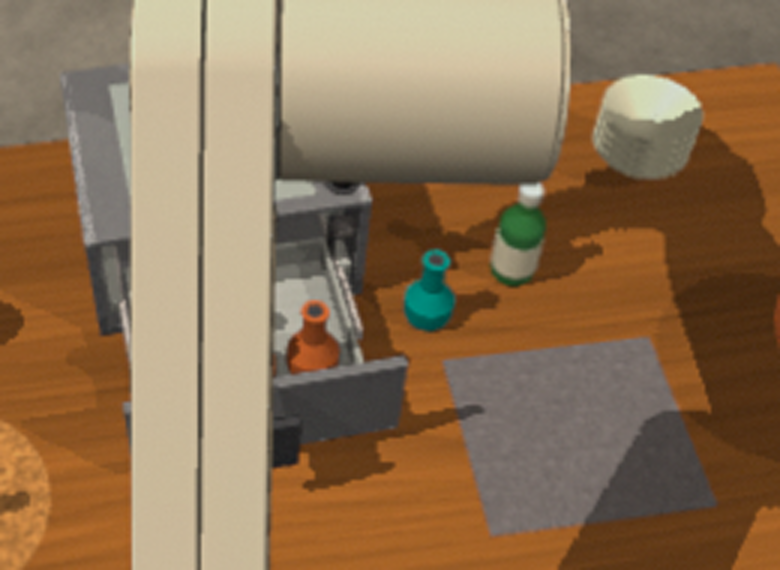

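Just above the button. I'll press it in small steps.

```bash
python3 -m crank '[[[0,0,4,0,255],[0,0,3,0,255],[0,0,4,0,255],[0,0,4,0,255]]]';python3 - <<'E'
from h import *
go(.690,-.122,.157,92.2)
t=cam("top");save(t,"t7",(150,60,480,300),2.4)
E
```

```text
clock: 66.2
eef_pos: [0.6898, -0.1214, 0.1497]
tool_rot: [-0.015, 1.0, 0.01, -0.005]
ft_force: [-2.0, -0.3, 3.7]
grip_width: 0.0002
now [ 0.6898 -0.1214  0.1497] yaw_y 91.7 tilt [-0.011  0.019 -1.   ] d_tool [-0.1 -0.5 -7.3] t 66.2 j [-0.18  0.7   0.53  1.41  0.02 -0.21] w 0.0002 F [-2.  -0.3  3.7]
turn -0.5
```

View pics/t7.png

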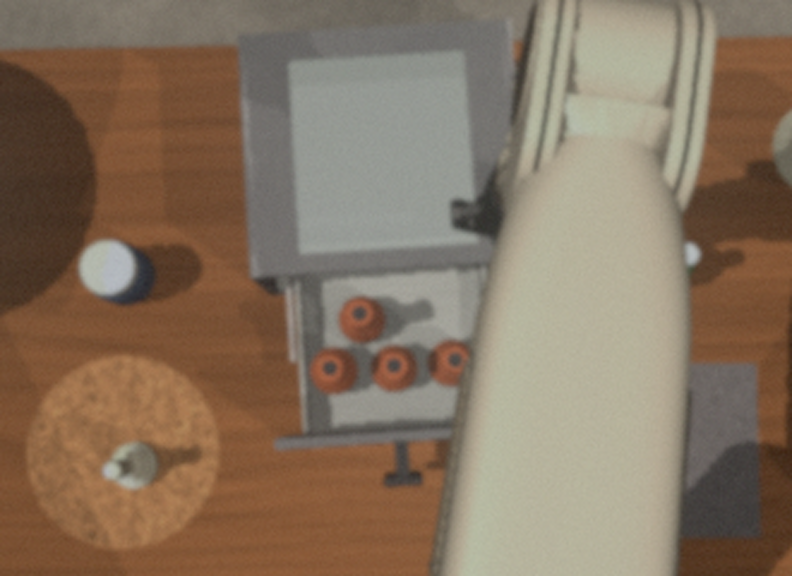

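```bash
python3 -m crank '[[[0,0,2,0,255],[0,0,1,0,255],[0,0,0,0,255],[0,0,0,0,255]]]';python3 - <<'E'
from h import *
go(.690,-.122,.157,92.2)
t=cam("top");save(t,"t8",(150,60,480,300),2.4)
E
```

```text
clock: 66.75
eef_pos: [0.6898, -0.1214, 0.1478]
tool_rot: [-0.015, 1.0, 0.009, -0.005]
ft_force: [-2.0, 0.3, 4.5]
grip_width: 0.0001
now [ 0.6898 -0.1214  0.1478] yaw_y 91.7 tilt [-0.01   0.019 -1.   ] d_tool [-0.1 -0.5 -9.2] t 66.75 j [-0.18  0.7   0.52  1.4   0.02 -0.21] w 0.0001 F [-2.   0.3  4.5]
turn -0.5
```

View pics/t8.png

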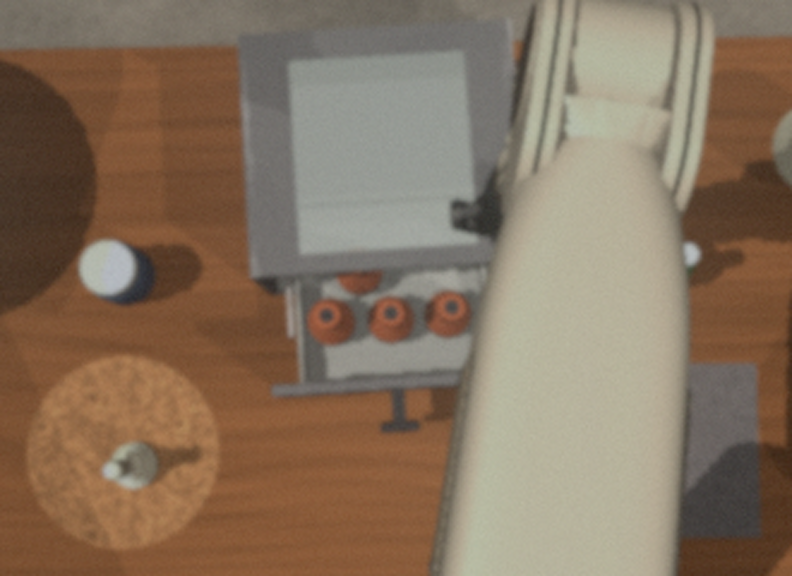

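```bash
python3 -m crank '[[[0,0,-15,0,255],[0,0,-25,0,255],[0,0,-20,0,255],[10,3,0,0,255],[18,8,0,0,255],[20,10,0,0,255],[20,10,0,0,255],[20,10,0,0,255],[20,10,0,0,255],[20,10,0,0,255],[20,10,0,0,255],[20,10,0,0,255]]]';python3 -m crank '[[[20,10,0,0,255],[15,10,0,0,255],[10,5,0,0,255],[0,0,0,0,255]]]';python3 - <<'E'
from h import *
go(.52,-.013,.2,92.2)
t=cam("top");save(t,"t9",(150,60,480,300),2.4)
c=cam("wrist");save(c,"w36")
E
```

```text
clock: 68.3
eef_pos: [0.5175, -0.0449, 0.2124]
tool_rot: [-0.015, 1.0, 0.01, -0.006]
ft_force: [0.7, 0.6, 0.9]
grip_width: -0.0001
clock: 68.8
eef_pos: [0.4699, -0.0201, 0.2147]
tool_rot: [-0.015, 1.0, 0.01, -0.006]
ft_force: [0.4, 0.1, 0.2]
grip_width: -0.0002
now [ 0.4699 -0.0201  0.2147] yaw_y 91.8 tilt [-0.012  0.02  -1.   ] d_tool [-50.5   5.2  14.2] t 68.8 j [-0.06  0.2  -0.09  1.29  0.02 -0.09] w -0.0002 F [0.4 0.1 0.2]
turn -0.4
```

View pics/t9.png

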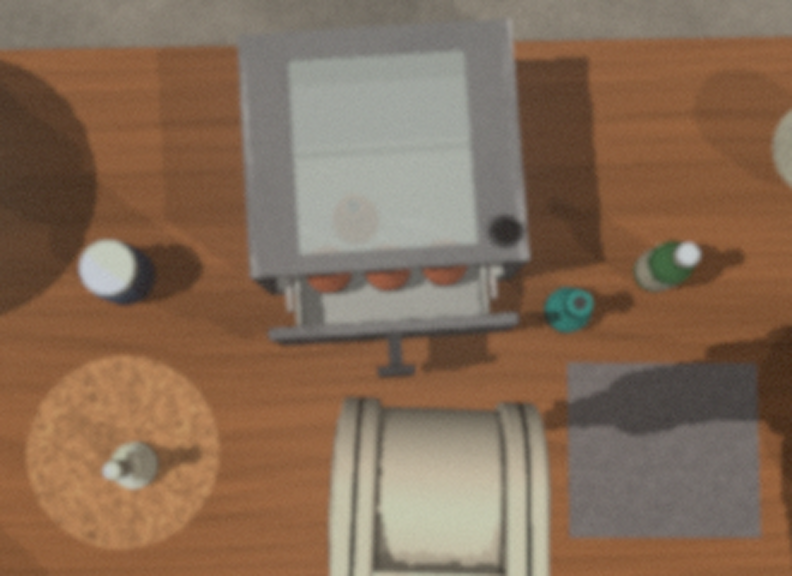

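View pics/w36.png

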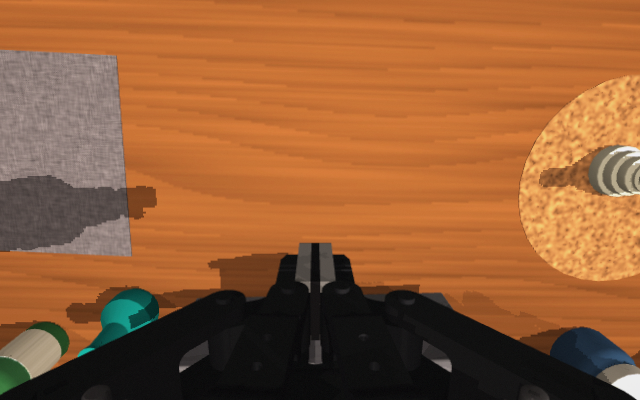

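```bash
python3 -m crank '[[[0,5,10,0,255],[0,4,20,0,255],[0,0,25,0,255],[0,0,25,0,255],[0,0,20,0,255],[0,0,15,0,255],[0,0,0,0,255]]]';python3 - <<'E'
from h import *
t=cam("top");save(t,"t10",(150,60,480,300),2.4)
go(.589,-.0075,.1,92.2)
E
```

```text
clock: 69.78
eef_pos: [0.4705, -0.0085, 0.0914]
tool_rot: [-0.014, 1.0, 0.01, -0.007]
ft_force: [-0.1, -0.7, 0.4]
grip_width: 0.0001
now [ 0.4711 -0.0085  0.0922] yaw_y 91.6 tilt [-0.013  0.021 -1.   ] d_tool [-117.7   -2.2   -9.3] t 69.83 j [-0.03  0.31 -0.29  0.99  0.02 -0.06] w 0.0001 F [-0.4 -0.5  0. ]
turn -0.6
```

View pics/t10.png

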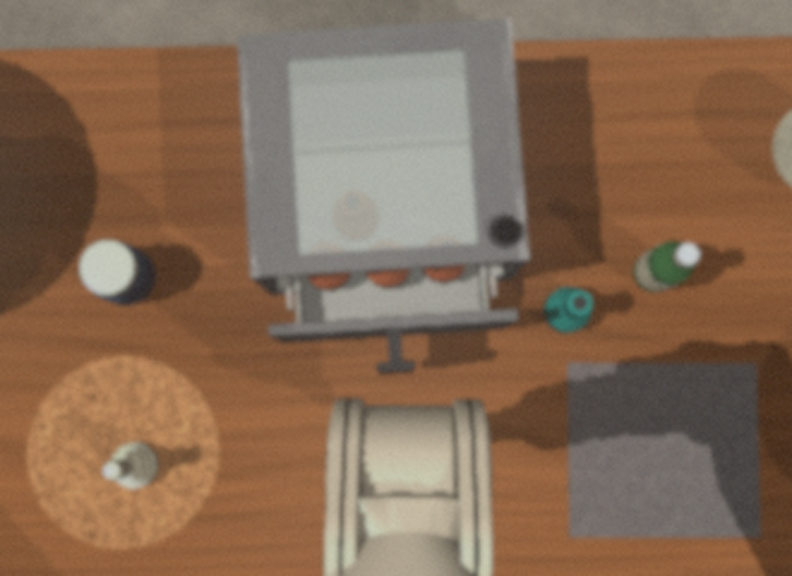

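```bash
python3 -m crank '[[[-10,0,0,0,255],[-14,0,0,0,255],[-12,0,0,0,255],[-6,0,0,0,255],[-6,0,0,0,255],[-8,0,0,0,255],[-8,0,0,0,255],[-8,0,0,0,255],[-8,0,0,0,255]]]';python3 - <<'E'
from h import *
t=cam("top");save(t,"t11",(150,60,480,300),2.4)
go(.589,-.0075,.1,92.2)
E
```

```text
clock: 70.95
eef_pos: [0.5575, -0.006, 0.094]
tool_rot: [-0.014, 1.0, 0.011, -0.004]
ft_force: [-3.3, 1.2, 1.9]
grip_width: 0.0002
now [ 0.5589 -0.0061  0.094 ] yaw_y 91.6 tilt [-0.007  0.021 -1.   ] d_tool [-30.   -2.2  -6.2] t 71.0 j [-0.02  0.46 -0.06  1.07  0.02 -0.05] w -0.0 F [ 2.3 -0.3  0.2]
turn -0.6
```

View pics/t11.png

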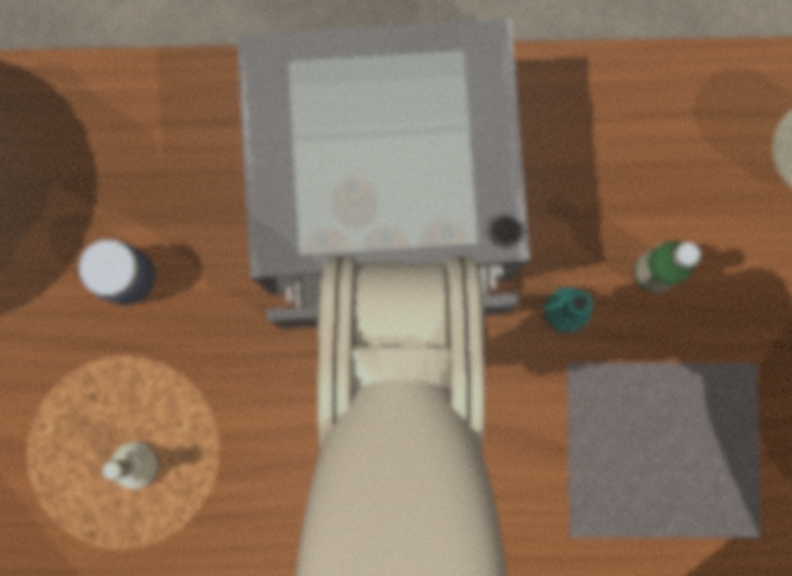

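Pushing works. Carrying on in small steps.

```bash
python3 -m crank '[[[-7,0,0,0,255],[-7,0,0,0,255],[-7,0,0,0,255],[-6,0,0,0,255]]]';python3 -m crank '[[[-5,0,0,0,255],[-4,0,0,0,255]]]';python3 -m crank '[[[-4,0,0,0,255],[-4,0,0,0,255]]]';python3 - <<'E'
from h import *
go(.589,-.0075,.1,92.2)
E
```

```text
clock: 71.5
eef_pos: [0.5865, -0.0049, 0.0936]
tool_rot: [-0.014, 1.0, 0.011, -0.005]
ft_force: [-2.2, 0.3, 1.8]
grip_width: -0.0002
clock: 71.75
eef_pos: [0.5877, -0.0048, 0.0935]
tool_rot: [-0.014, 1.0, 0.011, -0.013]
ft_force: [-15.3, 0.2, 12.0]
grip_width: 0.0001
clock: 72.0
eef_pos: [0.5871, -0.0049, 0.0938]
tool_rot: [-0.014, 1.0, 0.011, -0.022]
ft_force: [-13.9, -1.2, 11.0]
grip_width: 0.0002
now [ 0.5871 -0.0049  0.0938] yaw_y 91.6 tilt [-0.044  0.02  -0.999] d_tool [-1.6 -2.6 -6.4] t 72.0 j [-0.02  0.53  0.07  1.15  0.02 -0.05] w 0.0002 F [-13.9  -1.2  11. ]
turn -0.6
```

```bash
python3 -m crank '[[[10,0,0,0,255],[20,0,0,0,255],[25,0,0,0,255],[25,0,0,0,255],[20,0,-10,0,255],[20,0,-25,0,255],[20,0,-25,0,255],[20,0,-25,0,255],[10,0,-10,0,255],[0,0,0,0,255]]]';python3 - <<'E'
from h import *
go(.589,-.0075,.1,92.2)
t=cam("top");save(t,"t12",(150,60,480,300),2.4)
s=cam("scene");save(s,"s3",(200,90,500,290),2.6)
c=cam("wrist");save(c,"w37")
f=lambda p:(150+p[0]/2.4,60+p[1]/2.4)
E
```

```text
clock: 73.25
eef_pos: [0.422, -0.013, 0.1976]
tool_rot: [-0.013, 1.0, 0.009, -0.013]
ft_force: [0.6, 0.5, -1.0]
grip_width: 0.0001
now [ 0.422  -0.013   0.1976] yaw_y 91.5 tilt [-0.027  0.018 -0.999] d_tool [-169.6   -0.8   93.1] t 73.25 j [-0.04  0.13 -0.22  1.25  0.02 -0.07] w 0.0001 F [ 0.6  0.5 -1. ]
turn -0.7
```

View pics/t12.png

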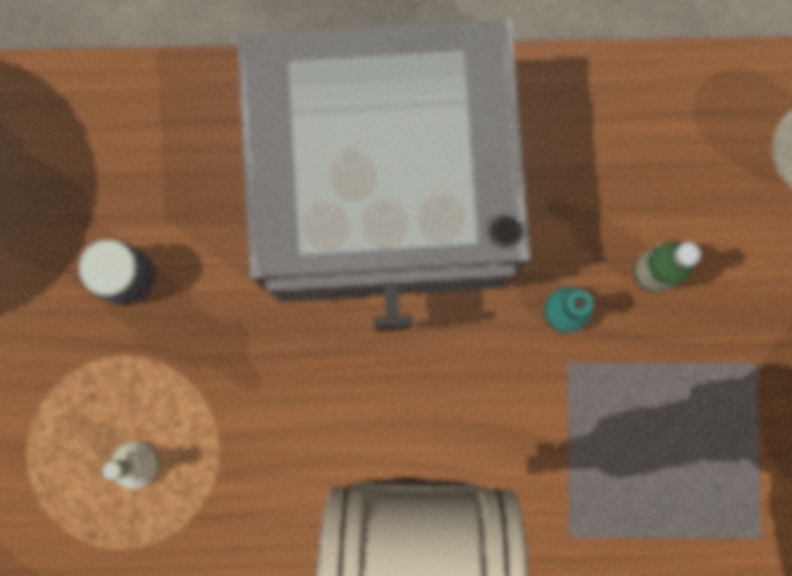

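View pics/s3.png

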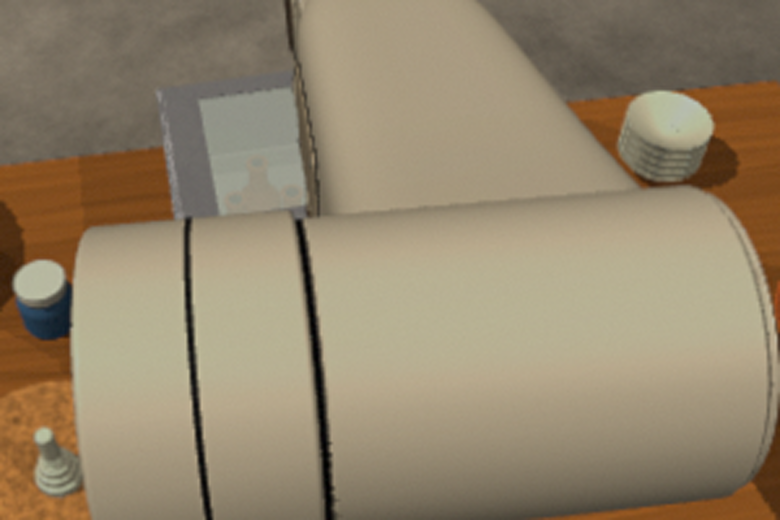

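Run:
```python
from h import *
t=cam("top");f=lambda p:(150+p[0]/2.4,60+p[1]/2.4)
print("head",ray(t,[f((393,323))],.13),"fascia front",ray(t,[f((392,289))],.125),"roof front",ray(t,[f((255,278)),f((527,263))],.145))
print("vases",ray(t,[f(p) for p in[(350,160),(321,213),(385,209),(445,203)]],.12).round(3))
save(t,"t13",(250,150,400,210),5)
```

```text
head [[ 0.60127022 -0.00786873  0.13      ]] fascia front [[ 0.63668972 -0.00755822  0.125     ]] roof front [[ 0.64794414  0.1292071   0.145     ]
 [ 0.65764423 -0.14376281  0.145     ]]
vases [[ 0.773  0.033  0.12 ]
 [ 0.718  0.064  0.12 ]
 [ 0.721 -0.002  0.12 ]
 [ 0.726 -0.064  0.12 ]]
```

View pics/t13.png

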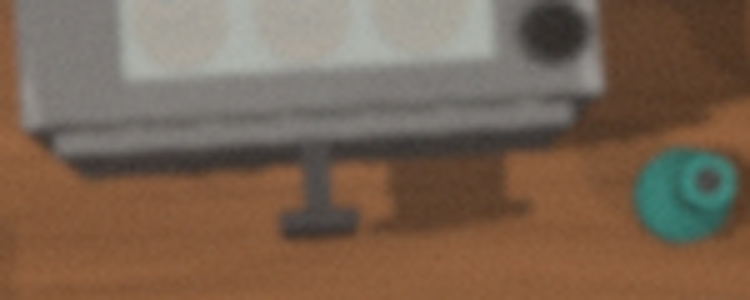

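View pics/w37.png

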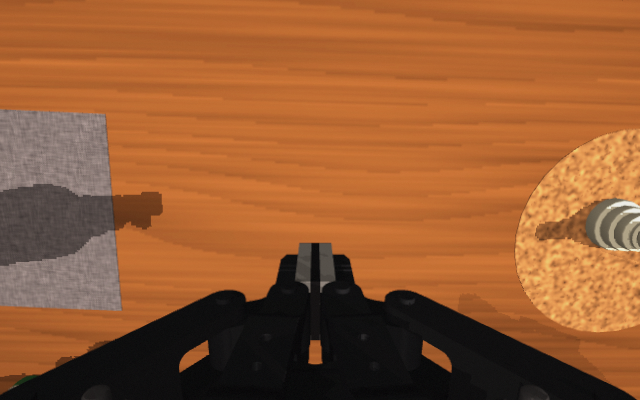

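Run:
```python
from h import *
o=bot.get_obs();print(o["clock"],o["ft_force"])
print(bot.job_done())
```

```text
73.45 [ 0.52836166 -0.8128433   0.59845972]
the job is handed in; nothing more can be done
None
```

The job is done and handed in at about 73 s of the 210 s. I got no verdict back.

**What I did:** I pulled the tray out until it locked and moved the one cone in it to the cork mat. I left the vase already in the tray and set the three waiting vases down beside it. Then I pressed the release button, let the tray run back, and pushed it the last stretch home. The tool tilted slightly during fast moves. I straightened it twice by gripping the locked tray's handle and pulling lightly to its end stop.

**Last checks:**
- **Tray:** the push stopped firmly at about 15 N. The handle measured 51 mm in front of the cabinet, which matches fully home to within about 2 mm.
- **Vases:** all four show through the window, with their spacing unchanged. The view through the window is faint, but they were clearly upright before the tray went back.
- **Cone and bystanders:** the cone stands well inside the cork mat. The bottle, the jar and the turquoise vase look unmoved.
- **Robot:** it is clear of everything, and the force reading is within noise.

**Disagreements:** the top and wrist cameras differed by about 3–8 mm in x on the handle stem and the cabinet's front edge. I went by the top camera and by contact forces. No check failed.

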